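# Set out four perfume testers by height on the counter ledge

### The job

Set out the tester ledge: stand the four red glass perfume bottles upright on the ledge's four black discs, one centred on each, in order of height, with the tallest on the disc next to the stand of white paper blotters and the shortest at the other end of the row. It is glass, so do not drop a bottle or tip one over, and leave the flat black flacon standing among them where it is.

Things in the scene. Friction and masses are not known exactly. Their poses are not given: they have to be found in the camera images.
- bottle_a_mid (a point): the shortest of four round perfume bottles (tester flacons) of dark red glass with a cream band, a thin brass collar and a black round cap; loose; 56 mm tall in all: straight glass cylinder 32 mm in diameter from the foot up to 34 mm, cap 18 mm in diameter above. The point is on its axis half-way up, 28 mm above its foot; z points up the bottle (to the cap). Weighs 40 to 85 g.
- bottle_b_mid (a point): the second shortest of four round perfume bottles (tester flacons) of dark red glass with a cream band, a thin brass collar and a black round cap; loose; 74 mm tall in all: straight glass cylinder 38 mm in diameter from the foot up to 46 mm, cap 22 mm in diameter above. The point is on its axis half-way up, 37 mm above its foot; z points up the bottle (to the cap). Weighs 70 to 155 g.
- bottle_c_mid (a point): the second tallest of four round perfume bottles (tester flacons) of dark red glass with a cream band, a thin brass collar and a black round cap; loose; 94 mm tall in all: straight glass cylinder 44 mm in diameter from the foot up to 61 mm, cap 26 mm in diameter above. The point is on its axis half-way up, 47 mm above its foot; z points up the bottle (to the cap). Weighs 120 to 255 g.
- bottle_d_mid (a point): the tallest of four round perfume bottles (tester flacons) of dark red glass with a cream band, a thin brass collar and a black round cap; loose; 116 mm tall in all: straight glass cylinder 50 mm in diameter from the foot up to 78 mm, cap 30 mm in diameter above. The point is on its axis half-way up, 58 mm above its foot; z points up the bottle (to the cap). Weighs 200 to 420 g.
- disc_1_top (a point): black plastic disc, 62 mm in diameter and 5 mm thick, fixed on the white tester ledge; disc 1 of a row of four that are about 90 mm apart (disc_1 at the ledge's end towards +y, disc_4 at the end towards -y). The point is the centre of its flat top, 45 mm above the counter; z points up. The ledge is a shelf board 540 mm long, 110 mm wide, its top 40 mm above the counter; it runs roughly along world y, turned by up to 0.18 rad.
- disc_2_top (a point): black plastic disc, 62 mm in diameter and 5 mm thick, fixed on the white tester ledge; disc 2 of a row of four that are about 90 mm apart (disc_1 at the ledge's end towards +y, disc_4 at the end towards -y). The point is the centre of its flat top, 45 mm above the counter; z points up. Same ledge as disc_1.
- disc_3_top (a point): black plastic disc, 62 mm in diameter and 5 mm thick, fixed on the white tester ledge; disc 3 of a row of four that are about 90 mm apart (disc_1 at the ledge's end towards +y, disc_4 at the end towards -y). The point is the centre of its flat top, 45 mm above the counter; z points up. Same ledge as disc_1.
- disc_4_top (a point): black plastic disc, 62 mm in diameter and 5 mm thick, fixed on the white tester ledge; disc 4 of a row of four that are about 90 mm apart (disc_1 at the ledge's end towards +y, disc_4 at the end towards -y). The point is the centre of its flat top, 45 mm above the counter; z points up. Same ledge as disc_1.
- blotters: dark wooden block 50 x 44 x 34 mm with a fan of white paper blotter strips, 115 mm tall in all, fixed on the ledge beyond one end of the row of discs (either end, about 87 mm from the nearest disc's centre); a low white ticket holder stands at the other end. Origin: centre of its underside, on the ledge.
- flacon: flat rectangular flacon of black glass with a white label and a steel cap, 46 x 24 mm and 70 mm tall, standing loose on the counter among the red bottles; not part of the row, to be left alone. Origin: centre of its underside; x along the 46 mm side.
There are look-alikes about, which are no part of the job. Leave any orange or purple look-alike of the part that bears bottle_b_mid alone.

How it is judged:
By the outcome, as a careful person would: the job done as asked, in the order asked, and still so for the second after the job is handed in, with the robot touching nothing.
It also fails if it takes over 112 s, if anything falls off the work surface, if the arm or the gripper's body presses on something with over 40 N, if the wrist force passes 120 N, or if a joint passes its speed limit or range.

### The arm

A 6-joint arm with a two-finger parallel gripper is mounted at the origin on the work surface. World frame = base frame: x ahead of the robot, y to its left, z up, the work surface at z = 0. Lengths are in m, angles in rad, forces in N, time in s.
With the tool pointing down it reaches from about 0.2 to 0.875 m from the base axis. Payload 3.4 kg.
Tool frame: the origin (TCP) lies where the fingers leave the gripper's body, on its centre line; the fingertips stand 97 mm ahead of it and the grasp point (between the pads) lies 78 mm ahead of it (grip_point_offset is the distance from the TCP to the grasp point, in m); z points along the fingers, x is the direction in which the jaws open and shut, and the axes are right-handed (so a half turn about z gives the same grasp; the last joint's range is limited). The gripper opens to 94 mm and grips with 3 to 60 N. Pads are 16 mm wide; open, the fingers measure 119 mm over their backs; the gripper's body (75 mm by 177 mm) begins 78 mm behind the grasp point.
Start: joints at [1.125, 0.276, 1.505, -0, 1.361, -0.121], TCP at [0.184, 0.545, 0.303] pointing down, gripper open.
Joint ranges: [-2.89, 2.89], [-0.75, 2.08], [0.22, 2.7], [-1.18, 4.32], [0.11, 2.71], [-2.7, 2.7]. Speed limits (rad/s): [2.57, 2.57, 3.14, 3.14, 3.14, 3.14].

### API

Orientations are given as a unit quaternion [w, x, y, z].
In Python, from bench import * gives the robot as it stands. The module is installed in compiled form; this text tells all that it offers.
- The arm moves only by the tool servo_tool, never from a script. Its argument "steps" is a list of rows, each a list of 7 numbers: the turn, a rotation vector about the tool's x, y, z in rad, then the shift along the tool's x, y, z in cm, then the finger opening in cm, from 0 to 9.4. In form: [[rx, ry, rz, x, y, z, fingers], ...]. A call has 1 to 20 rows; each row shifts and turns the pose as measured when the row begins, along the tool's axes as they then stand; what a row does not reach is not made up. A row lasts 1/12 s, in which the tool goes at most 41.7 mm and 7.16 degrees, less where a joint would pass 70% of its speed; a pose out of reach is approached as far as the arm can. A call is refused whole if a number of a shift passes 4.17 or a number of a turn 0.125, either way. A call with a gripper value outside its range is refused whole. The fingers move at their own pace and stop on an object; "squeeze" is the grip in N (left out, the last holds). Time passes only in rows, so rows that do not move let the fingers close. It gives the time, the measured TCP pose, the force and the opening at its end, in the units of the state.
- read_state(): the state, without advancing time (a new reading comes with each control period).
- snapshot(name): name is "scene" or "top"; returns the picture (420x560x3 uint8, red, green, blue); there is no depth.
- camera_params(name): a dict with "K" (3x3 intrinsics, pixels), "k1" (the pictures are not rectified: a ray, as slopes to the right and down, at radius r is drawn at 1 + k1 r^2 times it, then the intrinsics apply), "cam_to_world" (4x4, takes a point from camera to world coordinates). Camera axes: x right, y up, looking along -z (the intrinsics and any distortion apply to the point x, -y, -z); pixel columns grow to the right and rows downward; lengths in m; the calibration is good to about 2 mm. A picture is of the moment at which its call begins. camera_params takes no time and is no camera call.
- close_job(): hands the job in, once; it reports no verdict.
The state is a dict: "time_s": time; "joints": joint angles; "joint_vel": joint speeds; "joint_efforts": joint torques, N m; "tcp_pos": TCP position; "tool_rot": TCP orientation; "contact_force": force on the tool from outside, world axes, zero at the start; "moment": the same for the moment, N m; "width": opening from 0.0 (shut) to 1.0 (fully open).
Only numpy, scipy, OpenCV 4.12 (cv2) and the standard library are available. Lean on these libraries where they do the work, as an engineer would, in place of code of your own. Each camera call takes 0.05 s, during which the arm holds its last target.

## Working session

There is one attempt and no reset: what is moved stays moved. The work goes in short steps, Python scripts to look and compute and a tool call to move; the robot and the scene stay as the last step left them, time stands still between calls to the robot, and variables do not carry over. Pictures are saved under pics/ and viewed, and the job is handed in when it is done.

Besides the shell and the picture viewer there is one more tool, called after "Emit:" as a command line: name --pt "numbers of a row" for each row, then --argument value for the rest. servo_tool: Moves the arm, as the interface text tells. Its arguments: {"type":"object","properties":{"steps":{"type":"array","items":{"type":"array","items":{"type":"number"}}},"squeeze":{"type":"number"}},"required":["steps"]}

```bash
mkdir -p pics
python3 - <<'E'
from bench import *
import cv2
for n in ("scene","top"):
    im=snapshot(n); cv2.imwrite(f"pics/{n}0.png",im[:,:,::-1]); 
    c=camera_params(n); print(n,c)
s=read_state(); print(s)
E
```

```text
scene {'K': array([[498.09352244,   0.        , 280.18247037],
       [  0.        , 498.09352244, 208.38784813],
       [  0.        ,   0.        ,   1.        ]]), 'k1': -0.11642852132631037, 'cam_to_world': array([[-0.40453018, -0.5587578 ,  0.72397863,  1.21561503],
       [ 0.91452069, -0.24482919,  0.32204127,  0.28863926],
       [-0.00269197,  0.79236885,  0.61003636,  0.67917575],
       [ 0.        ,  0.        ,  0.        ,  1.        ]])}
top {'K': array([[504.49263548,   0.        , 278.0208236 ],
       [  0.        , 504.49263548, 215.14138802],
       [  0.        ,   0.        ,   1.        ]]), 'k1': -0.10338551244506027, 'cam_to_world': array([[-0.00435162,  0.98626214, -0.16513042,  0.32309058],
       [-0.99983118, -0.00723909, -0.01688821, -0.04544242],
       [-0.01785159,  0.16502905,  0.98612714,  1.24219315],
       [ 0.        ,  0.        ,  0.        ,  1.        ]])}
{'time_s': 0.1, 'joints': array([ 1.12501420e+00,  2.76522703e-01,  1.50594467e+00, -3.48690192e-05,
        1.36072453e+00, -1.21004126e-01]), 'joint_vel': array([-4.13639969e-04, -1.26780928e-03, -2.04785586e-03,  9.31693240e-05,
        5.54068556e-04, -1.88960958e-03]), 'joint_efforts': array([ 1.41182987e-03, -4.05459201e+01, -2.37779438e+01,  7.02709076e-02,
        2.99323874e-02, -6.43441831e-05]), 'tcp_pos': array([0.18335236, 0.54462844, 0.30192095]), 'tool_rot': array([ 3.99711110e-04,  8.12123954e-01,  5.83484398e-01, -6.92762308e-04]), 'contact_force': array([ 0.33941161,  0.18209337, -0.1536503 ]), 'moment': array([ 0.00083017, -0.02993962, -0.01992405]), 'width': 0.9996371157478344}
```

View pics/scene0.png

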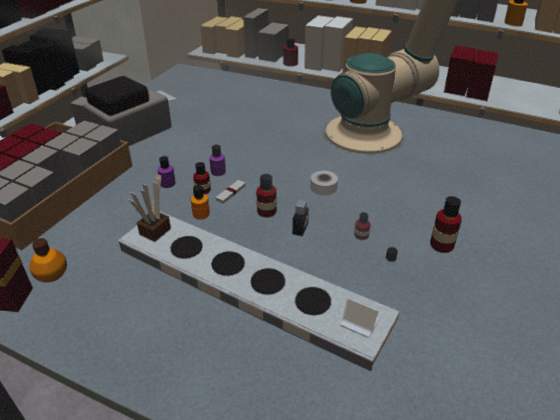

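View pics/top0.png

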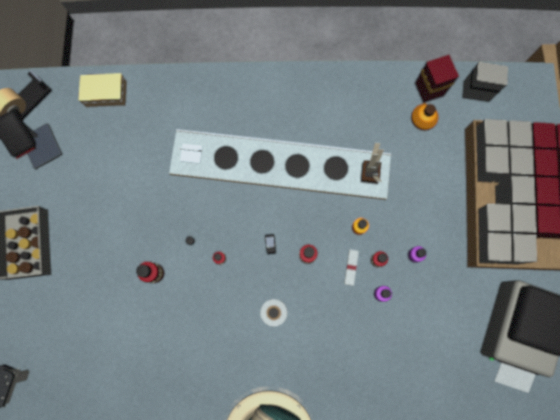

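Left to right in the top view: tall red D (148,272), small red A (219,258), red C (309,254), red B (380,259). Orange (361,227) and purple (417,254), (383,294) are look-alikes of B. The blotters stand at the -y end, so D goes on disc 4 and A on disc 1. I'll enlarge to confirm and measure.

```bash
cat > h.py <<'E'
import numpy as np, cv2
from bench import *
def ray(n,uv):
    c=camera_params(n);K=c['K'];k=c['k1'];T=c['cam_to_world']
    d=np.array([(uv[0]-K[0,2])/K[0,0],(uv[1]-K[1,2])/K[1,1]]);p=d.copy()
    for _ in range(20): p=d/(1+k*(p@p))
    v=T[:3,:3]@np.array([p[0],-p[1],-1.]); return T[:3,3],v/np.linalg.norm(v)
def onz(n,uv,z):
    o,v=ray(n,uv); return o+v*(z-o[2])/v[2]
def proj(n,P):
    c=camera_params(n);K=c['K'];T=c['cam_to_world']
    q=T[:3,:3].T@(np.asarray(P)-T[:3,3]); p=np.array([q[0],-q[1]])/-q[2]
    p=p*(1+c['k1']*(p@p)); return p*K[0,0]+K[:2,2]
def comps(mask,amin=15):
    n,l,s,c=cv2.connectedComponentsWithStats(mask.astype(np.uint8))
    return [(c[i].round(2),s[i]) for i in range(1,n) if s[i][4]>=amin]
E
python3 - <<'E'
from h import *
t=cv2.imread('pics/top0.png');s=cv2.imread('pics/scene0.png')
a=cv2.resize(t[120:310,120:435],None,fx=2.5,fy=2.5,interpolation=cv2.INTER_CUBIC);cv2.imwrite('pics/tc.png',a)
a=cv2.resize(s[140:350,110:480],None,fx=2.1,fy=2.1,interpolation=cv2.INTER_CUBIC);cv2.imwrite('pics/sc.png',a)
for n,im,(x0,y0,x1,y1) in (('top',t,(170,130,390,200)),('scene',s,(120,220,400,350))):
    v=im.max(2)[y0:y1,x0:x1]
    for c,st in comps(v<70,100):
        u=c+[x0,y0]; print(n,u,st,onz(n,u,.045).round(4))
for n,im in (('top',t),('scene',s)):
    b,g,r=[im[:,:,i].astype(int) for i in range(3)]
    m=(r>50)&(r>2.2*g)&(r>2*b)
    for c,st in comps(m,15): print(n,'red',c,st)
    m=(im.max(2)<45)
    for c,st in comps(m,15):
        if st[4]<600:print(n,'blk',c,st)
E
```

```text
top [225.5  157.16] [ 46  17  20  21 341] [0.6694 0.1039 0.045 ]
top [261.79 161.09] [ 82  21  21  21 342] [0.6584 0.0143 0.045 ]
top [296.82 165.29] [117  25  21  21 341] [ 0.647  -0.0715  0.045 ]
top [335.59 167.63] [155  28  22  21 345] [ 0.6403 -0.1663  0.045 ]
scene [153.05 228.22] [ 17   0  34  21 517] [ 0.6246 -0.2529  0.045 ]
scene [298.97 226.83] [172   0  16  16 199] [0.503  0.0125 0.045 ]
scene [186.05 246.89] [ 51  16  31  22 536] [ 0.6451 -0.1619  0.045 ]
scene [140.67 256.39] [  0  23  46  30 309] [ 0.7028 -0.226   0.045 ]
scene [391.18 253.89] [266  27  11  14 130] [0.5074 0.2011 0.045 ]
scene [227.58 263.04] [ 92  32  32  23 600] [ 0.6517 -0.068   0.045 ]
scene [267.43 281.  ] [131  49  34  25 676] [0.6634 0.018  0.045 ]
scene [189.16 280.09] [ 60  53  19  16 137] [ 0.7178 -0.1095  0.045 ]
scene [312.67 300.64] [175  67  36  28 765] [0.6744 0.1074 0.045 ]
scene [228.83 299.37] [ 97  71  23  18 167] [ 0.729  -0.0236  0.045 ]
scene [271.39 320.02] [125  91  45  22 207] [0.7405 0.061  0.045 ]
scene [322.48 343.01] [186 114  39  16 256] [0.7505 0.153  0.045 ]
top red [441
[... 3080 characters left out ...]
46.89] [171 237  31  21 500]
scene blk [440.95 245.69] [431 236  24  16 187]
scene blk [  7.07 258.27] [  0 240  18  39 375]
scene blk [ 41.93 249.42] [ 34 242  15  13 110]
scene blk [139.07 255.4 ] [120 244  39  23 132]
scene blk [391.19 254.  ] [386 248  11  13 108]
scene blk [227.53 263.08] [212 252  32  23 571]
scene blk [185.22 278.04] [182 274   8   9  27]
scene blk [193.04 282.17] [190 278   7   9  23]
scene blk [229.61 299.74] [224 295  11  11  38]
scene blk [272.7  320.43] [264 314  18  14  70]
scene blk [328.92 346.85] [314 339  30  17 117]
scene blk [351.6  357.82] [344 352  17  12  57]
scene blk [365.27 363.02] [359 357  13  13  44]
scene blk [  7.76 406.71] [  0 383  24  37 475]
```

View pics/tc.png

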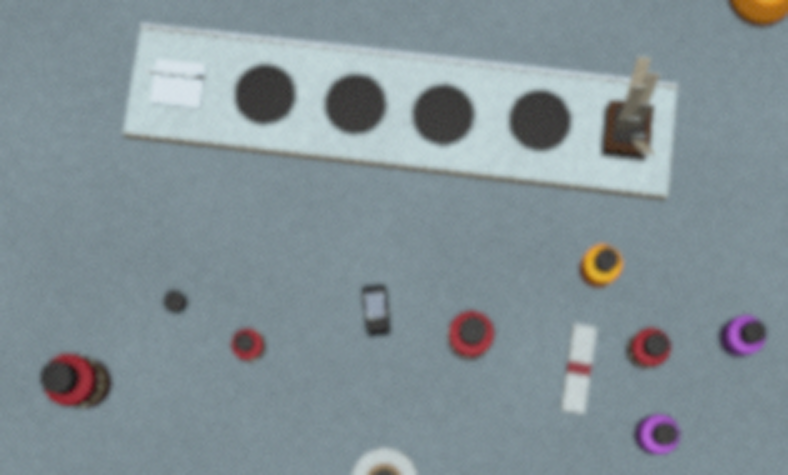

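View pics/sc.png

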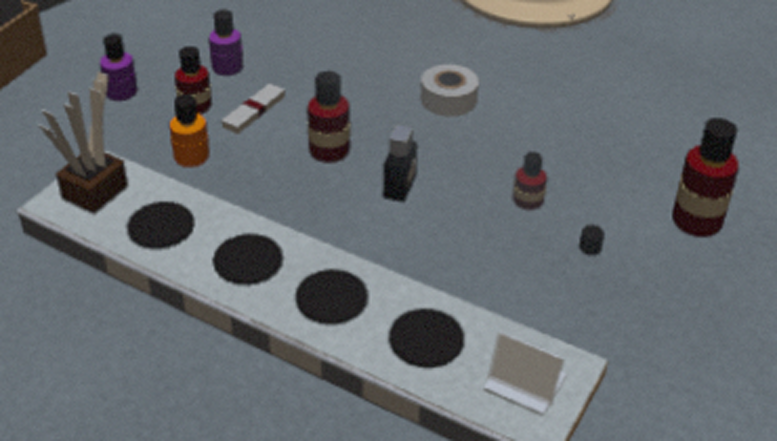

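Confirmed in the crops: the four red round bottles are A–D. The orange and purple ones differ in colour only and stay out of it. Next, the positions from the caps in both views.

```bash
cat >> h.py <<'E'
def tri(u1,u2):
    A=np.zeros((3,3));b=np.zeros(3)
    for n,u in (('top',u1),('scene',u2)):
        o,v=ray(n,u);M=np.eye(3)-np.outer(v,v);A+=M;b+=M@o
    P=np.linalg.solve(A,b);return P
E
python3 - <<'E'
from h import *
t=cv2.imread('pics/top0.png');s=cv2.imread('pics/scene0.png')
tp={'a':(218,257,9),'b':(381,258,10),'c':(309,252,11),'d':(144,271,13)}
sp={'a':(363,219,8),'b':(200,168,8),'c':(265,184,9),'d':(452,206,11)}
H=dict(a=.056,b=.074,c=.094,d=.116);S=dict(a=.034,b=.046,c=.061,d=.078)
for k in 'abcd':
    out={}
    for n,im,(x,y,r) in (('top',t,tp[k]),('scene',s,sp[k])):
        p=im[y-r:y+r+1,x-r:x+r+1].astype(int)
        m=(p.max(2)<85)&((p.max(2)-p.min(2))<25)
        cs=comps(m,8); cs=sorted(cs,key=lambda c:np.hypot(*(c[0]-r)))
        c,st=cs[0]; out[n]=c+[x-r,y-r]; print(k,n,out[n],st)
    print('  top@H-.004',onz('top',out['top'],H[k]-.004).round(4),'scene@mid',onz('scene',out['scene'],(H[k]+S[k]+.004)/2).round(4),'tri',tri(out['top'],out['scene']).round(4))
    x,y,_=onz('top',out['top'],H[k]-.004)
E
```

```text
a top [217.15 256.42] [ 6  6  6  6 26]
a scene [363.17 217.8 ] [ 4  1  9 13 89]
  top@H-.004 [0.4242 0.1197 0.052 ] scene@mid [0.4263 0.1224 0.047 ] tri [0.4246 0.1213 0.0454]
b top [382.09 257.48] [ 7  6  9  8 54]
b scene [199.91 167.86] [  3   2  11  13 111]
  top@H-.004 [ 0.4177 -0.2671  0.07  ] scene@mid [ 0.418  -0.2664  0.062 ] tri [ 0.4179 -0.2677  0.0617]
c top [308.6  251.89] [ 7  7  8  9 62]
c scene [265.67 181.95] [  4   0  13  16 172]
  top@H-.004 [ 0.4303 -0.0953  0.09  ] scene@mid [ 0.4322 -0.0933  0.0795] tri [ 0.431  -0.0949  0.0783]
d top [142.92 270.61] [  6   7  13  12 127]
d scene [451.5  206.04] [  2   1  18  21 292]
  top@H-.004 [0.3874 0.28   0.112 ] scene@mid [0.3864 0.2847 0.099 ] tri [0.388  0.2841 0.0999]
```

Emit:
servo_tool --pt "0 0 0.123 0 0 0 9.4" --pt "0 0 0.123 0 0 0 9.4" --pt "0 0 0.123 0 0 0 9.4" --pt "0 0 0.123 0 0 0 9.4" --pt "0 0 0.123 0 0 0 9.4" --pt "0 0 0.123 0 0 0 9.4" --pt "0 0 0.123 0 0 0 9.4" --pt "0 0 0.123 0 0 0 9.4" --pt "0 0 0.123 0 0 0 9.4" --pt "0 0 0.123 0 0 0 9.4" --pt "0 0 0.123 0 0 0 9.4" --squeeze 20

```text
time_s: 1.02
tcp_pos: [0.182, 0.542, 0.2959]
tool_rot: [0.007, 0.998, -0.066, -0.003]
contact_force: [-0.2, 0.7, -0.9]
width: 1.0
```

```bash
cat >> h.py <<'E'
from scipy.spatial.transform import Rotation as Ro
def go(P):
    s=read_state();q=s['tool_rot'];R=Ro.from_quat([q[1],q[2],q[3],q[0]]).as_matrix()
    d=R.T@(np.array(P)-s['tcp_pos']);th=np.arctan2(R[1,0],R[0,0])
    # turn (tool frame) to point straight down with jaw at -6.15deg
    a=np.radians(-6.15);X=np.array([np.cos(a),np.sin(a),0]);Z=np.array([0,0,-1.]);G=np.c_[X,np.cross(Z,X),Z]
    rv=Ro.from_matrix(R.T@G).as_rotvec()
    print('t',round(s['time_s'],2),'tcp',s['tcp_pos'].round(4),'jaw',np.degrees(th).round(1),'F',s['contact_force'].round(1),'w',round(s['width']*94,1),'mm | shift cm',(d*100).round(2),'turn',rv.round(4))
E
python3 -c "
from h import *
go([.387,.283,.25])"
```

```text
t 1.02 tcp [0.182  0.542  0.2959] jaw -7.6 F [-0.2  0.7 -0.9] w 94.0 mm | shift cm [23.77 22.89  4.79] turn [ 0.0136  0.0047 -0.0257]
```

Emit:
servo_tool --pt "0.013 0.004 -0.025 2.4 2.3 0.4 9.4" --pt "0 0 0 2.4 2.3 0.4 9.4" --pt "0 0 0 2.4 2.3 0.4 9.4" --pt "0 0 0 2.4 2.3 0.4 9.4" --pt "0 0 0 2.4 2.3 0.4 9.4" --pt "0 0 0 2.4 2.3 0.4 9.4" --pt "0 0 0 2.4 2.3 0.4 9.4" --pt "0 0 0 2.4 2.3 0.4 9.4" --pt "0 0 0 2.4 2.3 0.4 9.4" --pt "0 0 0 0 0 0 9.4"

```text
time_s: 1.85
tcp_pos: [0.3779, 0.3033, 0.2535]
tool_rot: [0.002, 0.999, -0.052, -0.002]
contact_force: [-0.7, -0.3, 0.4]
width: 1.001
```

```bash
python3 -c "
from h import *
go([.387,.283,.25])"
```

```text
t 1.85 tcp [0.3779 0.3033 0.2535] jaw -6.0 F [-0.7 -0.3  0.4] w 94.1 mm | shift cm [1.11 1.92 0.35] turn [0.0034 0.0043 0.0026]
```

Emit:
servo_tool --pt "0.003 0.004 0 0.6 1.0 0.1 9.4" --pt "0 0 0 0.5 0.9 0.1 9.4" --pt "0 0 0 0 0 0 9.4"

```text
time_s: 2.1
tcp_pos: [0.3876, 0.2808, 0.2502]
tool_rot: [0.001, 0.998, -0.055, -0.002]
contact_force: [-0.2, -0.3, -0.9]
width: 0.998
```

```bash
python3 -c "
from h import *
go([.387,.283,.128])
for n in ('scene','top'):
    im=snapshot(n)[:,:,::-1]; cv2.imwrite(f'pics/{n}1.png',im)
    c=(442,180) if n=='scene' else (150,260)
    x=max(c[0]-90,0);y=c[1]-100
    cv2.imwrite(f'pics/{n}1c.png',cv2.resize(im[y:y+200,x:x+180],None,fx=3,fy=3,interpolation=cv2.INTER_CUBIC))
"
```

```text
t 2.1 tcp [0.3876 0.2808 0.2502] jaw -6.3 F [-0.2 -0.3 -0.9] w 93.8 mm | shift cm [-0.05 -0.23 12.22] turn [ 0.0013  0.0032 -0.0023]
```

View pics/scene1c.png

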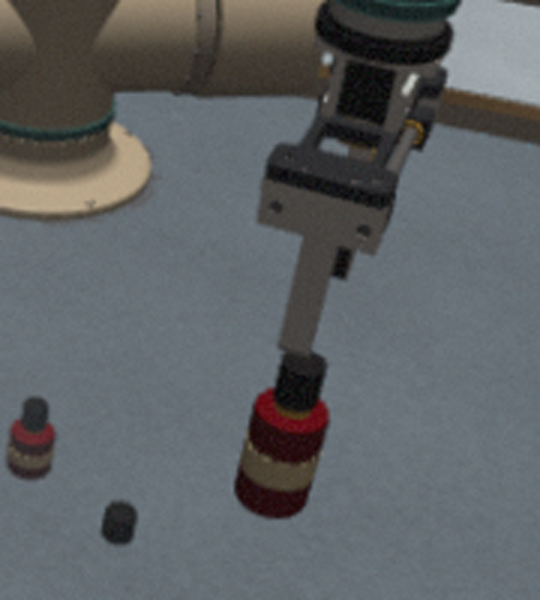

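View pics/top1c.png

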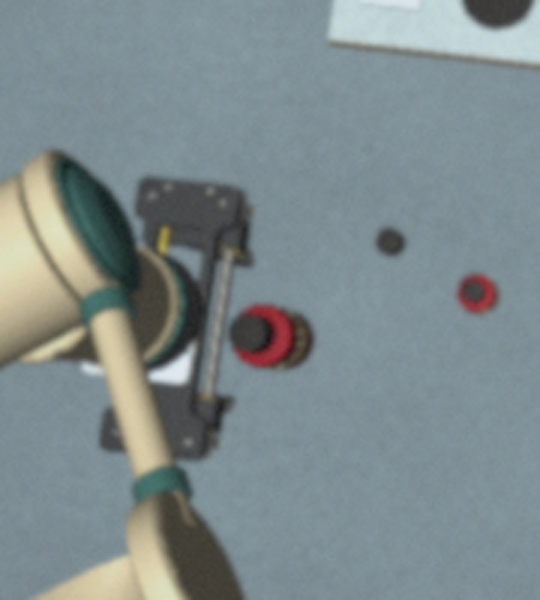

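```bash
python3 -c "
from h import *
for d in (.047,.0535,.0595): print(proj('scene',[.3876+d*.994,.2808-d*.107,.153]), proj('scene',[.3876+d*.994,.2828-d*.107,.153]))"
```

```text
[448.76719031 195.82501395] [449.8673068  196.08841035]
[447.84303925 197.66645319] [448.94849202 197.93221257]
[446.9807565 199.38337  ] [448.09117446 199.65134299]
```

Emit:
servo_tool --pt "0 0 0 0 0 2.0 9.4" --pt "0 0 0 0 0 2.0 9.4" --pt "0 0 0 0 0 2.0 9.4" --pt "0 0 0 0 0 2.0 9.4" --pt "0 0 0 0 0 2.0 9.4" --pt "0 0 0 0 0 1.5 9.4" --pt "0 0 0 0 0 0.7 9.4" --pt "0 0 0 0 0 0 9.4"

```text
time_s: 2.87
tcp_pos: [0.3848, 0.2917, 0.1269]
tool_rot: [-0.004, 0.999, -0.05, 0.001]
contact_force: [-0.9, 0.2, 0.6]
width: 0.999
```

```bash
python3 -c "
from h import *
go([.387,.281,.128])"
```

```text
t 2.87 tcp [0.3848 0.2917 0.1269] jaw -5.7 F [-0.9  0.2  0.6] w 93.9 mm | shift cm [ 0.32  1.04 -0.12] turn [-0.0091 -0.0018  0.0076]
```

Emit:
servo_tool --pt "-0.009 -0.002 0.007 0.2 0.5 -0.1 9.4" --pt "0 0 0 0.1 0.5 0 9.4" --pt "0 0 0 0 0 0 9.4"

```text
time_s: 3.12
tcp_pos: [0.387, 0.2824, 0.1293]
tool_rot: [-0.0, 0.999, -0.052, 0.0]
contact_force: [0.5, -0.3, -0.2]
width: 1.001
```

```bash
python3 -c "
from h import *
go([.387,.281,.128])"
```

```text
t 3.12 tcp [0.387  0.2824 0.1293] jaw -6.0 F [ 0.5 -0.3 -0.2] w 94.1 mm | shift cm [0.01 0.14 0.13] turn [-0.0004 -0.001   0.0028]
```

Emit:
servo_tool --pt "0 0 0 0 0.1 0.05 4.0" --pt "0 0 0 0 0 0 4.0" --pt "0 0 0 0 0 0 4.0" --pt "0 0 0 0 0 0 4.0" --pt "0 0 0 0 0 0 4.0" --pt "0 0 0 0 0 0 4.0" --pt "0 0 0 0 0 0 4.0" --pt "0 0 0 0 0 0 4.0" --squeeze 25

```text
time_s: 3.78
tcp_pos: [0.3883, 0.2815, 0.132]
tool_rot: [-0.002, 0.999, -0.053, 0.003]
contact_force: [0.1, -0.1, 0.3]
width: 0.528
```

```bash
python3 -c "
from h import *
go([.387,.281,.32])"
```

```text
t 3.78 tcp [0.3883 0.2815 0.132 ] jaw -6.1 F [ 0.1 -0.1  0.3] w 49.6 mm | shift cm [-2.00e-02 -1.00e-02 -1.88e+01] turn [-0.0044 -0.0056  0.0007]
```

Emit:
servo_tool --pt "0 0 0 0 0 -0.5 4.0" --pt "0 0 0 0 0 -1 4.0" --pt "0 0 0 0 0 -2 4.0" --pt "0 0 0 0 0 -2 4.0" --pt "0 0 0 0 0 -2 4.0" --pt "0 0 0 0 0 -2 4.0" --pt "0 0 0 0 0 -2 4.0" --pt "0 0 0 0 0 -2 4.0" --pt "0 0 0 0 0 -2 4.0" --pt "0 0 0 0 0 -2 4.0" --pt "0 0 0 0 0 -1 4.0" --pt "0 0 0 0 0 0 4.0"

```text
time_s: 4.78
tcp_pos: [0.383, 0.2785, 0.3205]
tool_rot: [0.004, 0.999, -0.053, -0.005]
contact_force: [-0.4, -0.3, -2.6]
width: 0.529
```

```bash
python3 -c "
from h import *
go([.6415,-.165,.33])"
```

```text
t 4.78 tcp [0.383  0.2785 0.3205] jaw -6.1 F [-0.4 -0.3 -2.6] w 49.7 mm | shift cm [30.37 41.38 -0.92] turn [0.0077 0.0095 0.0017]
```

Emit:
servo_tool --pt "0.007 0.009 0 0.5 0.7 -0.1 4.0" --pt "0 0 0 1.0 1.4 -0.1 4.0" --pt "0 0 0 1.7 2.3 -0.1 4.0" --pt "0 0 0 2.1 2.8 -0.1 4.0" --pt "0 0 0 2.1 2.8 0 4.0" --pt "0 0 0 2.1 2.8 0 4.0" --pt "0 0 0 2.1 2.8 0 4.0" --pt "0 0 0 2.1 2.8 0 4.0" --pt "0 0 0 2.1 2.8 0 4.0" --pt "0 0 0 2.1 2.8 0 4.0" --pt "0 0 0 2.1 2.8 0 4.0" --pt "0 0 0 2.1 2.8 0 4.0" --pt "0 0 0 2.1 2.8 0 4.0" --pt "0 0 0 1.7 2.2 0 4.0" --pt "0 0 0 1.0 1.4 0 4.0" --pt "0 0 0 0.5 0.7 0 4.0" --pt "0 0 0 0 0 0 4.0"

```text
time_s: 6.2
tcp_pos: [0.6172, -0.1453, 0.2961]
tool_rot: [0.002, 0.999, -0.051, -0.017]
contact_force: [0.3, -0.0, -2.6]
width: 0.528
```

```bash
python3 -c "
from h import *
go([.6415,-.165,.24])"
```

```text
t 6.2 tcp [ 0.6172 -0.1453  0.2961] jaw -5.9 F [ 0.3 -0.  -2.6] w 49.7 mm | shift cm [2.81 1.67 5.53] turn [0.0061 0.0343 0.0047]
```

Emit:
servo_tool --pt "0.006 0.034 0.005 1.0 0.6 0 4.0" --pt "0 0 0 1.0 0.6 0.5 4.0" --pt "0 0 0 0.8 0.5 1.5 4.0" --pt "0 0 0 0 0 1.5 4.0" --pt "0 0 0 0 0 1 4.0" --pt "0 0 0 0 0 0 4.0"

```text
time_s: 6.7
tcp_pos: [0.6409, -0.1624, 0.2426]
tool_rot: [-0.002, 0.999, -0.052, -0.005]
contact_force: [-0.4, -0.6, -3.2]
width: 0.529
```

```bash
python3 -c "
from h import *
go([.6415,-.165,.20])
for n in ('scene','top'):
    im=snapshot(n)[:,:,::-1]; cv2.imwrite(f'pics/{n}2.png',im)
    c=(200,220) if n=='scene' else (325,165)
    x=max(c[0]-90,0);y=c[1]-100
    cv2.imwrite(f'pics/{n}2c.png',cv2.resize(im[y:y+200,x:x+180],None,fx=3,fy=3,interpolation=cv2.INTER_CUBIC))
"
```

```text
t 6.7 tcp [ 0.6409 -0.1624  0.2426] jaw -6.0 F [-0.4 -0.6 -3.2] w 49.8 mm | shift cm [0.14 0.27 4.26] turn [-0.0044  0.011   0.0023]
```

View pics/scene2c.png

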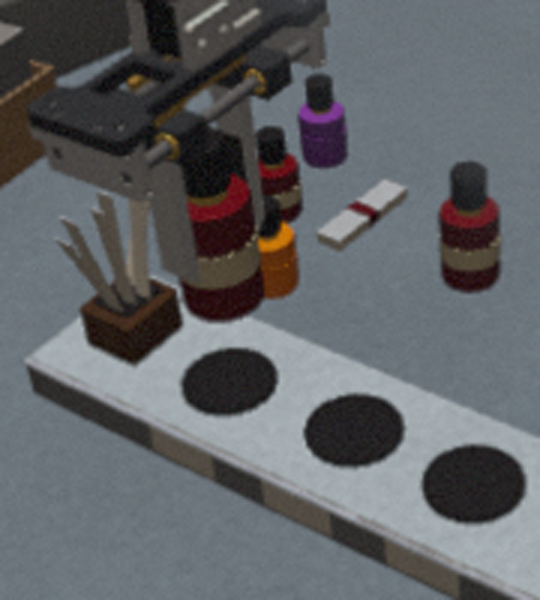

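View pics/top2c.png

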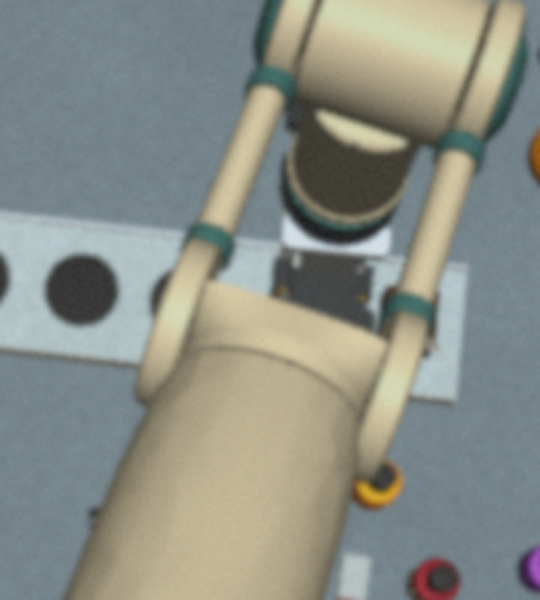

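```bash
python3 -c "
from h import *
print(onz('scene',(184,217),.1106),proj('scene',[.6409,-.1624,.1106]))"
```

```text
[ 0.6356018  -0.16307172  0.1106    ] [182.74887052 218.74331856]
```

Emit:
servo_tool --pt "-0.004 0.011 0 0.1 0.25 1.3 4.0" --pt "0 0 0 0.1 0 1.5 4.0" --pt "0 0 0 0.1 0 1.5 4.0" --pt "0 0 0 0 0 0.9 4.0" --pt "0 0 0 0 0 0 4.0"

```text
time_s: 7.22
tcp_pos: [0.6467, -0.1641, 0.1962]
tool_rot: [0.002, 0.999, -0.051, 0.006]
contact_force: [-0.2, 0.1, -3.7]
width: 0.529
```

```bash
python3 -c "
from h import *
go([.643,-.165,.183])
for n in ('scene',):
    im=snapshot(n)[:,:,::-1]; cv2.imwrite(f'pics/{n}3.png',im)
    x,y=140,190
    cv2.imwrite(f'pics/{n}3c.png',cv2.resize(im[y:y+75,x:x+100],None,fx=8,fy=8,interpolation=cv2.INTER_CUBIC))
"
```

```text
t 7.22 tcp [ 0.6467 -0.1641  0.1962] jaw -5.8 F [-0.2  0.1 -3.7] w 49.7 mm | shift cm [-0.38  0.12  1.32] turn [ 0.0025 -0.012   0.0054]
```

View pics/scene3c.png

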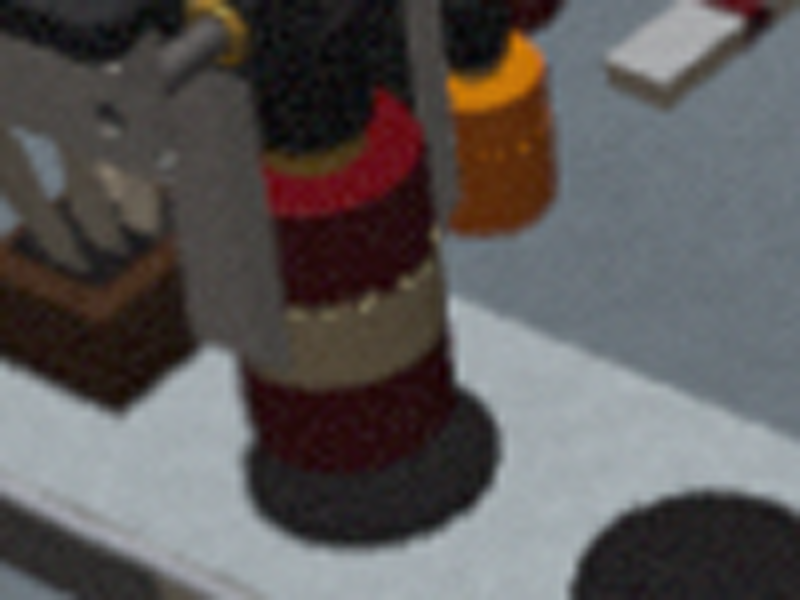

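```bash
python3 -c "
from h import *
print(onz('scene',(184,240.6),.064),onz('scene',(186.05,246.9),.045))"
```

```text
[ 0.6486849  -0.16142057  0.064     ] [ 0.6450901  -0.16183834  0.045     ]
```

Emit:
servo_tool --pt "0.002 -0.012 0.005 -0.3 0.05 0.6 4.0" --pt "0 0 0 -0.1 0 0.5 4.0" --pt "0 0 0 0 0 0 4.0"

```text
time_s: 7.52
tcp_pos: [0.644, -0.1644, 0.1883]
tool_rot: [0.001, 0.999, -0.053, 0.002]
contact_force: [-0.7, 0.4, -3.7]
width: 0.53
```

```bash
python3 -c "
from h import *
go([.643,-.1645,.177])
"
```

```text
t 7.52 tcp [ 0.644  -0.1644  0.1883] jaw -6.1 F [-0.7  0.4 -3.7] w 49.8 mm | shift cm [-0.11  0.02  1.13] turn [ 0.0017 -0.0047  0.0004]
```

Emit:
servo_tool --pt "0.001 -0.004 0 -0.1 0 0.4 4.0" --pt "0 0 0 0 0 0.3 4.0" --pt "0 0 0 0 0 0.3 4.0" --pt "0 0 0 0 0 0 4.0"

```text
time_s: 7.85
tcp_pos: [0.6434, -0.1647, 0.1788]
tool_rot: [0.001, 0.999, -0.054, 0.001]
contact_force: [-0.3, 0.1, -3.9]
width: 0.532
```

```bash
python3 -c "
from h import *
go([.643,-.1645,.177])
"
```

```text
t 7.85 tcp [ 0.6434 -0.1647  0.1788] jaw -6.1 F [-0.3  0.1 -3.9] w 50.0 mm | shift cm [-0.05 -0.01  0.18] turn [ 0.0013 -0.0027  0.0002]
```

Emit:
servo_tool --pt "0 0 0 0 0 0.12 4.0" --pt "0 0 0 0 0 0.12 4.0" --pt "0 0 0 0 0 0 4.0"

```text
time_s: 8.1
tcp_pos: [0.6437, -0.1648, 0.1774]
tool_rot: [0.001, 0.999, -0.054, 0.002]
contact_force: [0.2, 0.1, -2.6]
width: 0.531
```

```bash
python3 -c "
from h import *
go([.643,-.1645,.177])
"
```

```text
t 8.1 tcp [ 0.6437 -0.1648  0.1774] jaw -6.1 F [ 0.2  0.1 -2.6] w 49.9 mm | shift cm [-0.07 -0.03  0.04] turn [ 0.0016 -0.0037  0.0002]
```

Emit:
servo_tool --pt "0 0 0 0 0 0.12 4.0" --pt "0 0 0 0 0 0.1 4.0"

```text
time_s: 8.27
tcp_pos: [0.6438, -0.165, 0.1771]
tool_rot: [0.001, 0.999, -0.054, 0.002]
contact_force: [-1.6, 1.9, 3.9]
width: 0.529
```

Emit:
servo_tool --pt "0 0 0 0 0 -0.05 5.5" --pt "0 0 0 0 0 0 7.0" --pt "0 0 0 0 0 0 8.5" --pt "0 0 0 0 0 0 8.5" --pt "0 0 0 0 0 0 8.5" --pt "0 0 0 0 0 0 8.5"

```text
time_s: 8.77
tcp_pos: [0.6456, -0.1655, 0.1787]
tool_rot: [0.002, 0.999, -0.054, 0.005]
contact_force: [0.1, 0.5, 0.8]
width: 0.89
```

```bash
python3 -c "
from h import *
go([.643,-.1645,.32])
"
```

```text
t 8.77 tcp [ 0.6456 -0.1655  0.1787] jaw -6.1 F [0.1 0.5 0.8] w 83.7 mm | shift cm [ -0.12  -0.03 -14.14] turn [ 0.0034 -0.0108  0.0002]
```

Emit:
servo_tool --pt "0.003 -0.01 0 -0.1 0 -1 8.5" --pt "0 0 0 0 0 -1.5 8.5" --pt "0 0 0 0 0 -2 8.5" --pt "0 0 0 0 0 -2 8.5" --pt "0 0 0 0 0 -2 8.5" --pt "0 0 0 0 0 -2 8.5" --pt "0 0 0 0 0 -2 8.5" --pt "0 0 0 0 0 -1 8.5" --pt "0 0 0 0 0 0 8.5"

```text
time_s: 9.52
tcp_pos: [0.644, -0.1651, 0.3158]
tool_rot: [-0.001, 0.999, -0.054, -0.003]
contact_force: [-0.0, -0.1, 0.9]
width: 0.901
```

```bash
python3 -c "
from h import *
go([.431,-.0945,.24])
im=snapshot('scene')[:,:,::-1]; cv2.imwrite(f'pics/scene4.png',im)
"
```

```text
t 9.52 tcp [ 0.644  -0.1651  0.3158] jaw -6.1 F [-0.  -0.1  0.9] w 84.7 mm | shift cm [-21.89  -4.73   7.72] turn [-0.0015  0.0061  0.0002]
```

View pics/scene4.png

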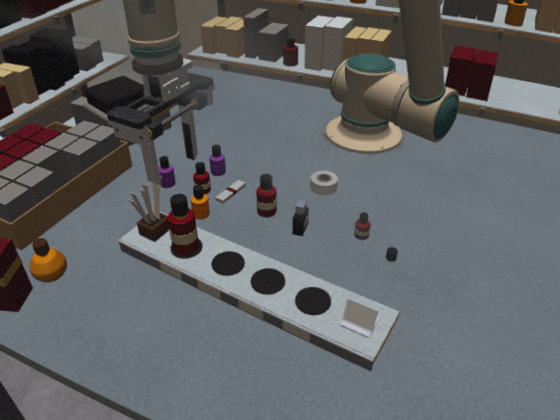

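D is upright on disc 4 at about (184,230). Next is C.

Emit:
servo_tool --pt "0 0.006 0 -1.5 -0.3 0 8.5" --pt "0 0 0 -2.5 -0.5 0 8.5" --pt "0 0 0 -2.9 -0.6 0.3 8.5" --pt "0 0 0 -2.9 -0.6 0.8 8.5" --pt "0 0 0 -2.9 -0.6 0.8 8.5" --pt "0 0 0 -2.9 -0.6 1 8.5" --pt "0 0 0 -2.9 -0.6 1 8.5" --pt "0 0 0 -1.9 -0.4 1 8.5" --pt "0 0 0 -1.0 -0.4 1 8.5" --pt "0 0 0 0 0 0 8.5"

```text
time_s: 10.4
tcp_pos: [0.4194, -0.0906, 0.2377]
tool_rot: [-0.005, 0.998, -0.054, -0.012]
contact_force: [-0.1, -0.2, 0.5]
width: 0.904
```

```bash
python3 -c "
from h import *
go([.431,-.0945,.22])
"
```

```text
t 10.4 tcp [ 0.4194 -0.0906  0.2377] jaw -6.2 F [-0.1 -0.2  0.5] w 85.0 mm | shift cm [1.24 0.28 1.74] turn [-0.008   0.0246 -0.0001]
```

Emit:
servo_tool --pt "-0.008 0.024 0 0.6 0.15 0.8 8.5" --pt "0 0 0 0.5 0.1 0.8 8.5" --pt "0 0 0 0 0 0 8.5"

```text
time_s: 10.65
tcp_pos: [0.4295, -0.094, 0.2193]
tool_rot: [-0.0, 0.999, -0.054, -0.001]
contact_force: [0.1, 0.5, 0.1]
width: 0.908
```

```bash
python3 -c "
from h import *
go([.431,-.0945,.12])
"
```

```text
t 10.65 tcp [ 0.4295 -0.094   0.2193] jaw -6.1 F [0.1 0.5 0.1] w 85.4 mm | shift cm [0.17 0.04 9.93] turn [-0.0003  0.0024  0.    ]
```

Emit:
servo_tool --pt "0 0.002 0 0.1 0 1.6 8.5" --pt "0 0 0 0 0 1.6 8.5" --pt "0 0 0 0 0 1.6 8.5" --pt "0 0 0 0 0 1.6 8.5" --pt "0 0 0 0 0 1.6 8.5" --pt "0 0 0 0 0 1.3 8.5" --pt "0 0 0 0 0 0 8.5"

```text
time_s: 11.23
tcp_pos: [0.4394, -0.0978, 0.1229]
tool_rot: [0.0, 0.999, -0.054, 0.002]
contact_force: [-0.2, 0.3, -0.2]
width: 0.899
```

```bash
python3 -c "
from h import *
go([.431,-.0945,.12])
"
```

```text
t 11.23 tcp [ 0.4394 -0.0978  0.1229] jaw -6.2 F [-0.2  0.3 -0.2] w 84.6 mm | shift cm [-0.87 -0.24  0.29] turn [ 0.0006 -0.0035 -0.0001]
```

Emit:
servo_tool --pt "0 -0.003 0 -0.5 -0.12 0.1 8.5" --pt "0 0 0 -0.4 -0.12 0.1 8.5" --pt "0 0 0 0 0 0 8.5"

```text
time_s: 11.48
tcp_pos: [0.4321, -0.0951, 0.1209]
tool_rot: [0.0, 0.999, -0.054, -0.0]
contact_force: [-0.2, -0.9, -1.0]
width: 0.906
```

```bash
python3 -c "
from h import *
go([.431,-.0945,.12])
"
```

```text
t 11.48 tcp [ 0.4321 -0.0951  0.1209] jaw -6.2 F [-0.2 -0.9 -1. ] w 85.2 mm | shift cm [-0.12 -0.05  0.09] turn [ 0.0004  0.0004 -0.0003]
```

Emit:
servo_tool --pt "0 0 0 -0.1 -0.05 0.05 3.4" --pt "0 0 0 0 0 0 3.4" --pt "0 0 0 0 0 0 3.4" --pt "0 0 0 0 0 0 3.4" --pt "0 0 0 0 0 0 3.4" --pt "0 0 0 0 0 0 3.4" --pt "0 0 0 0 0 0 3.4" --pt "0 0 0 0 0 0 3.4" --squeeze 22

```text
time_s: 12.15
tcp_pos: [0.4325, -0.0949, 0.1235]
tool_rot: [0.001, 0.999, -0.054, 0.003]
contact_force: [1.2, -0.5, -1.3]
width: 0.464
```

```bash
python3 -c "
from h import *
go([.6494,-.0700,.32])
"
```

```text
t 12.15 tcp [ 0.4325 -0.0949  0.1235] jaw -6.2 F [ 1.2 -0.5 -1.3] w 43.6 mm | shift cm [ 21.42  -4.76 -19.53] turn [ 0.0022 -0.0061 -0.0001]
```

Emit:
servo_tool --pt "0 0 0 0 0 -0.5 3.4" --pt "0 0 0 0 0 -1 3.4" --pt "0 0 0 0 0 -2 3.4" --pt "0 0 0 0 0 -2.2 3.4" --pt "0 0 0 0 0 -2.2 3.4" --pt "0 0 0 0.3 0 -2.2 3.4" --pt "0 0 0 0.8 -0.2 -2.2 3.4" --pt "0 0 0 1.5 -0.4 -2 3.4" --pt "0 0 0 2.2 -0.5 -1.5 3.4" --pt "0 0 0 2.5 -0.6 -1 3.4" --pt "0 0 0 2.5 -0.6 -0.5 3.4" --pt "0 0 0 2.5 -0.6 0 3.4" --pt "0 0 0 2.5 -0.6 0 3.4" --pt "0 0 0 2.2 -0.5 0 3.4" --pt "0 0 0 1.5 -0.3 0 3.4" --pt "0 0 0 0.8 -0.2 0 3.4" --pt "0 0 0 0 0 0 3.4"

```text
time_s: 13.57
tcp_pos: [0.6321, -0.0672, 0.3056]
tool_rot: [-0.0, 0.999, -0.054, -0.001]
contact_force: [0.6, 0.8, -0.3]
width: 0.466
```

```bash
python3 -c "
from h import *
go([.6494,-.0700,.25])
"
```

```text
t 13.57 tcp [ 0.6321 -0.0672  0.3056] jaw -6.2 F [ 0.6  0.8 -0.3] w 43.8 mm | shift cm [1.76 0.09 5.55] turn [-0.0004  0.0019 -0.0013]
```

Emit:
servo_tool --pt "0 0 0 0.8 0.05 1 3.4" --pt "0 0 0 0.6 0.05 1.8 3.4" --pt "0 0 0 0 0 2 3.4" --pt "0 0 0 0 0 2 3.4" --pt "0 0 0 0 0 2 3.4" --pt "0 0 0 0 0 1.5 3.4" --pt "0 0 0 0 0 0.6 3.4" --pt "0 0 0 0 0 0 3.4"

```text
time_s: 14.23
tcp_pos: [0.6404, -0.0712, 0.1894]
tool_rot: [0.0, 0.998, -0.055, -0.004]
contact_force: [-0.3, 0.7, -1.4]
width: 0.467
```

```bash
python3 -c "
from h import *
go([.6494,-.0700,.175])
"
```

```text
t 14.23 tcp [ 0.6404 -0.0712  0.1894] jaw -6.3 F [-0.3  0.7 -1.4] w 43.9 mm | shift cm [ 0.9  -0.22  1.43] turn [ 0.0006  0.0079 -0.0031]
```

Emit:
servo_tool --pt "0 0.008 -0.003 0.5 -0.1 0.3 3.4" --pt "0 0 0 0.4 -0.1 0.3 3.4" --pt "0 0 0 0 0 0 3.4"

```text
time_s: 14.48
tcp_pos: [0.6499, -0.0707, 0.1842]
tool_rot: [0.0, 0.999, -0.054, 0.001]
contact_force: [0.4, -0.6, -1.2]
width: 0.464
```

```bash
python3 -c "
from h import *
go([.6494,-.0700,.1685])
im=snapshot('scene')[:,:,::-1]
x,y=170,190
cv2.imwrite(f'pics/scene5c.png',cv2.resize(im[y:y+90,x:x+120],None,fx=6.66,fy=6.66,interpolation=cv2.INTER_CUBIC))
"
```

```text
t 14.48 tcp [ 0.6499 -0.0707  0.1842] jaw -6.2 F [ 0.4 -0.6 -1.2] w 43.6 mm | shift cm [-0.06 -0.07  1.57] turn [ 0.0008 -0.0021 -0.0007]
```

View pics/scene5c.png

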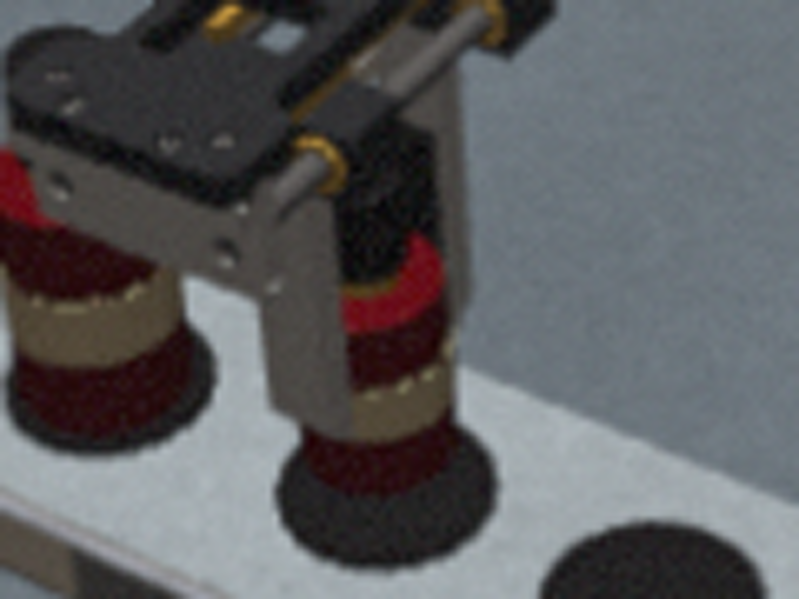

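Emit:
servo_tool --pt "0 0 0 -0.05 -0.15 0.5 3.4" --pt "0 0 0 0 0 0.5 3.4" --pt "0 0 0 0 0 0.25 3.4" --pt "0 0 0 0 0 0 3.4"

```text
time_s: 14.87
tcp_pos: [0.6508, -0.0691, 0.1734]
tool_rot: [0.001, 0.999, -0.054, 0.003]
contact_force: [-0.4, -0.3, -1.0]
width: 0.462
```

```bash
python3 -c "
from h import *
go([.6494,-.0692,.1685])
"
```

```text
t 14.87 tcp [ 0.6508 -0.0691  0.1734] jaw -6.2 F [-0.4 -0.3 -1. ] w 43.4 mm | shift cm [-0.15  0.02  0.49] turn [ 0.0015 -0.007  -0.0002]
```

Emit:
servo_tool --pt "0.001 -0.006 0 -0.2 0 0.25 3.4" --pt "0 0 0 0 0 0.15 3.4" --pt "0 0 0 0 0 0.12 3.4" --pt "0 0 0 0 0 0 3.4"

```text
time_s: 15.2
tcp_pos: [0.6489, -0.0688, 0.1688]
tool_rot: [0.0, 0.999, -0.054, 0.001]
contact_force: [-0.3, 0.4, -0.9]
width: 0.466
```

```bash
python3 -c "
from h import *
go([.6494,-.0692,.1685])
"
```

```text
t 15.2 tcp [ 0.6489 -0.0688  0.1688] jaw -6.2 F [-0.3  0.4 -0.9] w 43.8 mm | shift cm [0.05 0.03 0.03] turn [ 0.0004 -0.0017 -0.    ]
```

Emit:
servo_tool --pt "0 0 0 0.05 0 0.12 3.4" --pt "0 0 0 0 0 0.1 3.4"

```text
time_s: 15.37
tcp_pos: [0.6491, -0.0688, 0.1686]
tool_rot: [0.0, 0.999, -0.054, 0.001]
contact_force: [-1.1, 0.9, 4.6]
width: 0.466
```

Emit:
servo_tool --pt "0 0 0 0 0 -0.05 5.0" --pt "0 0 0 0 0 0 6.5" --pt "0 0 0 0 0 0 8.0" --pt "0 0 0 0 0 0 8.0" --pt "0 0 0 0 0 0 8.0" --pt "0 0 0 0 0 0 8.0"

```text
time_s: 15.87
tcp_pos: [0.6499, -0.0691, 0.1695]
tool_rot: [0.001, 0.999, -0.054, 0.002]
contact_force: [0.3, 0.5, 0.2]
width: 0.834
```

Emit:
servo_tool --pt "0 0 0 0 0 -1 8.0" --pt "0 0 0 0 0 -1.5 8.0" --pt "0 0 0 0 0 -2 8.0" --pt "0 0 0 0 0 -2 8.0" --pt "0 0 0 0 0 -2 8.0" --pt "0 0 0 0 0 -2 8.0" --pt "0 0 0 0 0 -2 8.0" --pt "0 0 0 0 0 -1 8.0" --pt "0 0 0 0 0 0 8.0"

```text
time_s: 16.62
tcp_pos: [0.6488, -0.0688, 0.3135]
tool_rot: [0.0, 0.999, -0.054, 0.001]
contact_force: [0.3, -0.5, -0.2]
width: 0.852
```

```bash
python3 -c "
from h import *
go([.418,-.267,.24])
im=snapshot('scene')[:,:,::-1]; cv2.imwrite(f'pics/scene6.png',im)
x,y=110,130
cv2.imwrite(f'pics/scene6c.png',cv2.resize(im[y:y+150,x:x+200],None,fx=4,fy=4,interpolation=cv2.INTER_CUBIC))
"
```

```text
t 16.62 tcp [ 0.6488 -0.0688  0.3135] jaw -6.2 F [ 0.3 -0.5 -0.2] w 80.1 mm | shift cm [-20.83  22.17   7.32] turn [ 0.0006 -0.002  -0.0001]
```

View pics/scene6c.png

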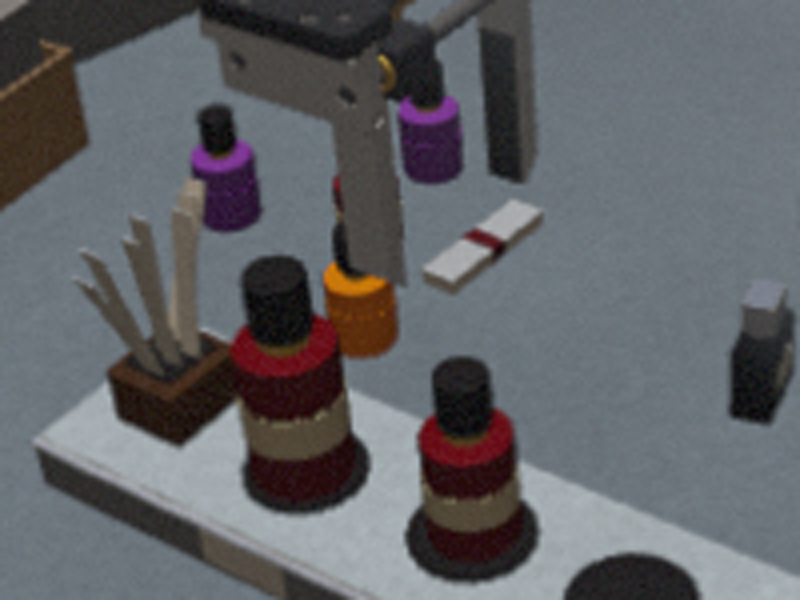

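D on disc 4 and C on disc 3 are both upright. Next is B, the red bottle at scene (200,180), between the orange and purple ones.

Emit:
servo_tool --pt "0 0 0 -1.0 1.0 0 6.2" --pt "0 0 0 -1.8 1.9 0 6.2" --pt "0 0 0 -2.2 2.3 0 6.2" --pt "0 0 0 -2.2 2.3 0 6.2" --pt "0 0 0 -2.2 2.3 0 6.2" --pt "0 0 0 -2.2 2.3 0 6.2" --pt "0 0 0 -2.2 2.3 0.5 6.2" --pt "0 0 0 -2.2 2.3 0.7 6.2" --pt "0 0 0 -2.0 2.3 0.9 6.2" --pt "0 0 0 -1.4 1.8 0.9 6.2" --pt "0 0 0 -0.8 1.2 0.9 6.2" --pt "0 0 0 0 0 0 6.2"

```text
time_s: 17.67
tcp_pos: [0.3975, -0.271, 0.2551]
tool_rot: [-0.005, 0.999, -0.051, -0.016]
contact_force: [-0.0, 1.3, 0.0]
width: 0.658
```

```bash
python3 -c "
from h import *
go([.418,-.267,.2])
"
```

```text
t 17.67 tcp [ 0.3975 -0.271   0.2551] jaw -5.9 F [-0.   1.3  0. ] w 61.9 mm | shift cm [ 2.18 -0.56  5.45] turn [-0.0084  0.0326  0.0044]
```

Emit:
servo_tool --pt "-0.008 0.032 0.004 0.8 -0.2 1 6.2" --pt "0 0 0 0.7 -0.2 1.5 6.2" --pt "0 0 0 0.5 -0.2 1.7 6.2" --pt "0 0 0 0 0 1.7 6.2" --pt "0 0 0 0 0 1 6.2" --pt "0 0 0 0 0 0 6.2"

```text
time_s: 18.17
tcp_pos: [0.4128, -0.2635, 0.1795]
tool_rot: [-0.004, 0.998, -0.056, -0.003]
contact_force: [0.3, -0.4, 0.0]
width: 0.659
```

```bash
python3 -c "
from h import *
go([.418,-.267,.18])
"
```

```text
t 18.17 tcp [ 0.4128 -0.2635  0.1795] jaw -6.4 F [ 0.3 -0.4  0. ] w 62.0 mm | shift cm [ 0.56  0.29 -0.05] turn [-0.0069  0.007  -0.0052]
```

Emit:
servo_tool --pt "-0.007 0.007 -0.005 0.3 0.15 0 6.2" --pt "0 0 0 0.25 0.15 0 6.2" --pt "0 0 0 0 0 0 6.2"

```text
time_s: 18.42
tcp_pos: [0.4178, -0.266, 0.1791]
tool_rot: [-0.001, 0.999, -0.053, -0.001]
contact_force: [0.3, 0.6, 0.8]
width: 0.66
```

```bash
python3 -c "
from h import *
go([.418,-.267,.106])
"
```

```text
t 18.42 tcp [ 0.4178 -0.266   0.1791] jaw -6.1 F [0.3 0.6 0.8] w 62.1 mm | shift cm [0.04 0.11 7.31] turn [-0.0012  0.0015  0.0011]
```

Emit:
servo_tool --pt "0 0 0 0 0.1 0.8 6.2" --pt "0 0 0 -0.05 0 1 6.2" --pt "0 0 0 -0.05 0 1 6.2" --pt "0 0 0 -0.05 0 0.6 6.2" --pt "0 0 0 0 0 0 6.2"

```text
time_s: 18.83
tcp_pos: [0.4182, -0.2685, 0.146]
tool_rot: [0.002, 0.999, -0.053, 0.003]
contact_force: [0.5, -0.6, 0.0]
width: 0.66
```

```bash
python3 -c "
from h import *
go([.418,-.267,.106])
im=snapshot('scene')[:,:,::-1]
x,y=150,100
cv2.imwrite(f'pics/scene7c.png',cv2.resize(im[y:y+120,x:x+160],None,fx=5,fy=5,interpolation=cv2.INTER_CUBIC))
"
```

```text
t 18.83 tcp [ 0.4182 -0.2685  0.146 ] jaw -6.1 F [ 0.5 -0.6  0. ] w 62.1 mm | shift cm [-0.06 -0.16  4.  ] turn [ 0.0035 -0.0052  0.0016]
```

View pics/scene7c.png

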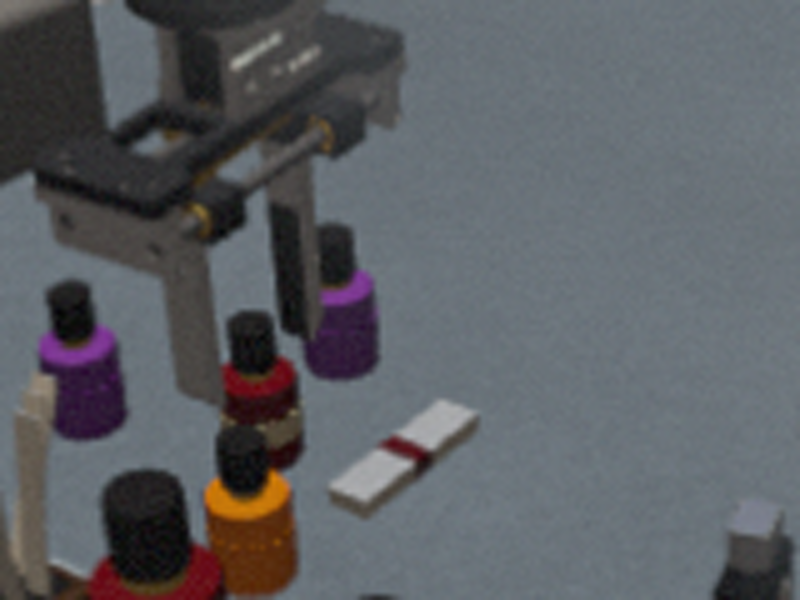

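Emit:
servo_tool --pt "0.003 -0.005 0.001 -0.1 -0.15 0.7 6.2" --pt "0 0 0 -0.05 0 1 6.2" --pt "0 0 0 -0.05 0 1 6.2" --pt "0 0 0 -0.05 0 0.8 6.2" --pt "0 0 0 0 0 0.3 6.2" --pt "0 0 0 0 0 0 6.2"

```text
time_s: 19.38
tcp_pos: [0.4175, -0.2679, 0.108]
tool_rot: [0.002, 0.999, -0.054, 0.002]
contact_force: [-0.2, 0.4, -0.1]
width: 0.66
```

```bash
python3 -c "
from h import *
go([.418,-.267,.106])
"
```

```text
t 19.38 tcp [ 0.4175 -0.2679  0.108 ] jaw -6.1 F [-0.2  0.4 -0.1] w 62.0 mm | shift cm [ 0.04 -0.1   0.2 ] turn [ 0.0033 -0.0044  0.0001]
```

Emit:
servo_tool --pt "0.002 -0.003 0 0 -0.1 0.1 2.9" --pt "0 0 0 0 0 0 2.9" --pt "0 0 0 0 0 0 2.9" --pt "0 0 0 0 0 0 2.9" --pt "0 0 0 0 0 0 2.9" --pt "0 0 0 0 0 0 2.9" --pt "0 0 0 0 0 0 2.9" --squeeze 18

```text
time_s: 19.97
tcp_pos: [0.4183, -0.2673, 0.108]
tool_rot: [0.001, 0.999, -0.054, 0.001]
contact_force: [0.3, -0.4, -1.4]
width: 0.403
```

```bash
python3 -c "
from h import *
go([.661,.0165,.28])
"
```

```text
t 19.97 tcp [ 0.4183 -0.2673  0.108 ] jaw -6.1 F [ 0.3 -0.4 -1.4] w 37.8 mm | shift cm [ 21.15 -30.77 -17.21] turn [ 0.0022 -0.0029  0.0001]
```

Emit:
servo_tool --pt "0 0 0 0 0 -0.5 2.9" --pt "0 0 0 0 0 -1 2.9" --pt "0 0 0 0 0 -2 2.9" --pt "0 0 0 0 0 -2.2 2.9" --pt "0 0 0 0 0 -2.2 2.9" --pt "0 0 0 0 0 -2.2 2.9" --pt "0 0 0 0 0 -2.2 2.9" --pt "0 0 0 0 0 -2.2 2.9" --pt "0 0 0 0 0 -2.2 2.9" --pt "0 0 0 0 0 -2 2.9" --pt "0 0 0 0 0 -1 2.9" --pt "0 0 0 0 0 0 2.9"

```text
time_s: 20.97
tcp_pos: [0.4155, -0.2649, 0.3166]
tool_rot: [-0.0, 0.999, -0.054, -0.0]
contact_force: [0.2, -0.4, -1.1]
width: 0.402
```

```bash
python3 -c "
from h import *
go([.661,.0165,.30])
"
```

```text
t 20.97 tcp [ 0.4155 -0.2649  0.3166] jaw -6.2 F [ 0.2 -0.4 -1.1] w 37.8 mm | shift cm [ 21.39 -30.61   1.65] turn [-0.0005  0.001  -0.    ]
```

Emit:
servo_tool --pt "0 0 0 0.5 -0.7 0 2.9" --pt "0 0 0 1.0 -1.5 -0.1 2.9" --pt "0 0 0 1.75 -2.5 -0.1 2.9" --pt "0 0 0 1.75 -2.5 -0.1 2.9" --pt "0 0 0 1.75 -2.5 -0.1 2.9" --pt "0 0 0 1.75 -2.5 -0.1 2.9" --pt "0 0 0 1.75 -2.5 -0.1 2.9" --pt "0 0 0 1.75 -2.5 -0.1 2.9" --pt "0 0 0 1.75 -2.5 -0.1 2.9" --pt "0 0 0 1.75 -2.5 -0.1 2.9" --pt "0 0 0 1.75 -2.5 0 2.9" --pt "0 0 0 1.75 -2.5 0 2.9" --pt "0 0 0 1.0 -1.5 0 2.9" --pt "0 0 0 0.5 -0.7 0 2.9" --pt "0 0 0 0 0 0 2.9"

```text
time_s: 22.22
tcp_pos: [0.6577, 0.0287, 0.3046]
tool_rot: [-0.005, 0.998, -0.055, -0.015]
contact_force: [0.7, -0.4, -1.6]
width: 0.403
```

```bash
python3 -c "
from h import *
go([.661,.0165,.25])
"
```

```text
t 22.22 tcp [0.6577 0.0287 0.3046] jaw -6.3 F [ 0.7 -0.4 -1.6] w 37.8 mm | shift cm [0.63 1.22 5.43] turn [-0.0081  0.0308 -0.0032]
```

Emit:
servo_tool --pt "-0.008 0.03 -0.003 0.3 0.6 0.5 2.9" --pt "0 0 0 0.3 0.5 1.2 2.9" --pt "0 0 0 0 0 2 2.9" --pt "0 0 0 0 0 2 2.9" --pt "0 0 0 0 0 2 2.9" --pt "0 0 0 0 0 2 2.9" --pt "0 0 0 0 0 1.5 2.9" --pt "0 0 0 0 0 0.7 2.9" --pt "0 0 0 0 0 0 2.9"

```text
time_s: 22.97
tcp_pos: [0.6534, 0.0088, 0.1732]
tool_rot: [0.002, 0.998, -0.057, -0.009]
contact_force: [0.1, -1.0, -1.6]
width: 0.399
```

```bash
python3 -c "
from h import *
go([.661,.017,.165])
"
```

```text
t 22.97 tcp [0.6534 0.0088 0.1732] jaw -6.6 F [ 0.1 -1.  -1.6] w 37.5 mm | shift cm [ 0.68 -0.91  0.8 ] turn [ 0.0042  0.017  -0.0076]
```

Emit:
servo_tool --pt "0.004 0.017 -0.007 0.35 -0.5 0 2.9" --pt "0 0 0 0.3 -0.4 0.3 2.9" --pt "0 0 0 0 0 0.3 2.9" --pt "0 0 0 0 0 0 2.9"

```text
time_s: 23.3
tcp_pos: [0.6617, 0.0159, 0.1683]
tool_rot: [-0.0, 0.998, -0.055, 0.002]
contact_force: [0.7, -0.1, -1.8]
width: 0.399
```

```bash
python3 -c "
from h import *
go([.661,.017,.153])
im=snapshot('scene')[:,:,::-1]
x,y=210,210
cv2.imwrite(f'pics/scene8c.png',cv2.resize(im[y:y+90,x:x+120],None,fx=6.66,fy=6.66,interpolation=cv2.INTER_CUBIC))
"
```

```text
t 23.3 tcp [0.6617 0.0159 0.1683] jaw -6.3 F [ 0.7 -0.1 -1.8] w 37.5 mm | shift cm [-0.09 -0.1   1.53] turn [-0.0003 -0.0034 -0.0024]
```

View pics/scene8c.png

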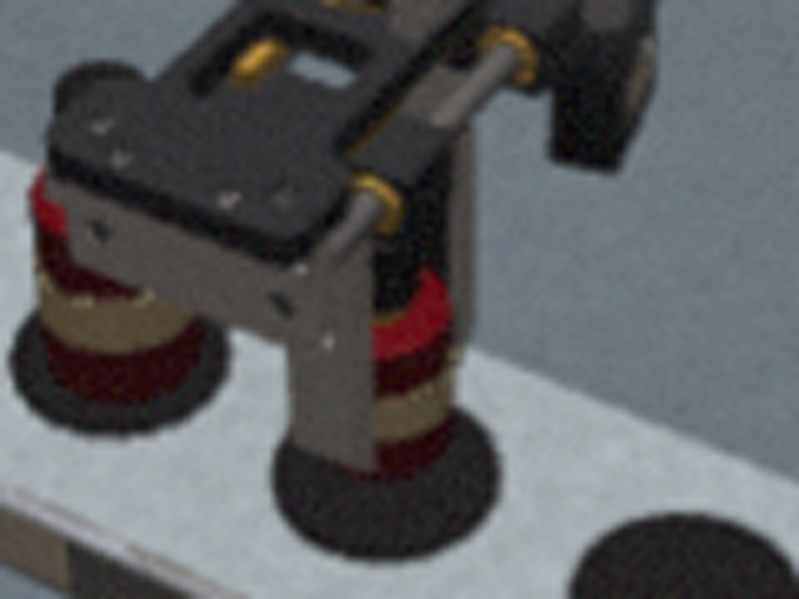

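Emit:
servo_tool --pt "0 -0.003 -0.002 -0.15 -0.1 0.5 2.9" --pt "0 0 0 -0.05 0 0.5 2.9" --pt "0 0 0 0 0 0.25 2.9" --pt "0 0 0 0 0 0 2.9"

```text
time_s: 23.68
tcp_pos: [0.661, 0.0177, 0.157]
tool_rot: [-0.0, 0.999, -0.053, 0.002]
contact_force: [0.2, -0.2, -1.3]
width: 0.401
```

```bash
python3 -c "
from h import *
go([.661,.017,.153])
"
```

```text
t 23.68 tcp [0.661  0.0177 0.157 ] jaw -6.1 F [ 0.2 -0.2 -1.3] w 37.7 mm | shift cm [0.01 0.07 0.4 ] turn [-0.0004 -0.0048  0.0007]
```

Emit:
servo_tool --pt "0 -0.004 0 0 0.05 0.15 2.9" --pt "0 0 0 0 0 0.12 2.9" --pt "0 0 0 0 0 0.1 2.9" --pt "0 0 0 0 0 0 2.9"

```text
time_s: 24.02
tcp_pos: [0.6609, 0.0172, 0.1528]
tool_rot: [-0.0, 0.999, -0.053, 0.0]
contact_force: [-0.5, 0.7, -0.7]
width: 0.4
```

```bash
python3 -c "
from h import *
go([.661,.017,.153])
"
```

```text
t 24.02 tcp [0.6609 0.0172 0.1528] jaw -6.1 F [-0.5  0.7 -0.7] w 37.6 mm | shift cm [ 0.01  0.02 -0.02] turn [-0.0003 -0.0001  0.0008]
```

Emit:
servo_tool --pt "0 0 0 0 0 0.1 2.9" --pt "0 0 0 0 0 0.1 2.9"

```text
time_s: 24.18
tcp_pos: [0.6609, 0.0172, 0.1527]
tool_rot: [-0.0, 0.999, -0.053, 0.0]
contact_force: [-1.4, -0.0, 4.8]
width: 0.403
```

Emit:
servo_tool --pt "0 0 0 0 0 -0.05 4.5" --pt "0 0 0 0 0 0 6.0" --pt "0 0 0 0 0 0 7.0" --pt "0 0 0 0 0 0 7.0" --pt "0 0 0 0 0 0 7.0" --pt "0 0 0 0 0 0 7.0"

```text
time_s: 24.68
tcp_pos: [0.662, 0.017, 0.1542]
tool_rot: [-0.0, 0.999, -0.053, 0.002]
contact_force: [0.1, 0.5, 0.1]
width: 0.739
```

Emit:
servo_tool --pt "0 0 0 0 0 -1 7.0" --pt "0 0 0 0 0 -1.5 7.0" --pt "0 0 0 0 0 -2 7.0" --pt "0 0 0 0 0 -2 7.0" --pt "0 0 0 0 0 -2 7.0" --pt "0 0 0 0 0 -2 7.0" --pt "0 0 0 0 0 -1 7.0" --pt "0 0 0 0 0 0 7.0"

```text
time_s: 25.35
tcp_pos: [0.661, 0.0171, 0.2763]
tool_rot: [-0.0, 0.999, -0.053, 0.001]
contact_force: [-0.3, 0.2, 1.0]
width: 0.746
```

```bash
python3 -c "
from h import *
go([.425,.121,.2])
im=snapshot('scene')[:,:,::-1]; cv2.imwrite(f'pics/scene9.png',im)
x,y=130,160
cv2.imwrite(f'pics/scene9c.png',cv2.resize(im[y:y+150,x:x+200],None,fx=4,fy=4,interpolation=cv2.INTER_CUBIC))
"
```

```text
t 25.35 tcp [0.661  0.0171 0.2763] jaw -6.1 F [-0.3  0.2  1. ] w 70.1 mm | shift cm [-24.58  -7.82   7.59] turn [-0.0004 -0.0018  0.0006]
```

View pics/scene9c.png

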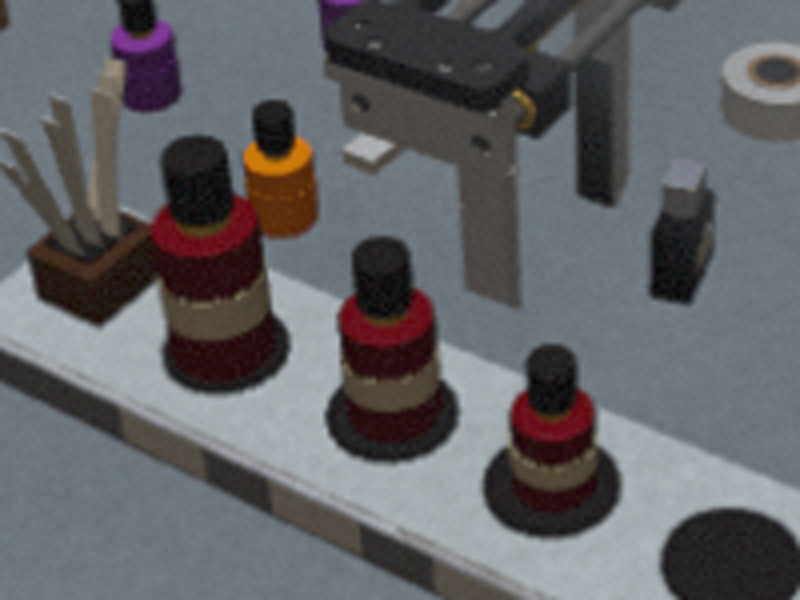

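Emit:
servo_tool --pt "0 0 0 -1.2 -0.4 0 6.2" --pt "0 0 0 -2.2 -0.7 0 6.2" --pt "0 0 0 -2.7 -0.85 0 6.2" --pt "0 0 0 -2.7 -0.85 0 6.2" --pt "0 0 0 -2.7 -0.85 0.3 6.2" --pt "0 0 0 -2.7 -0.85 0.3 6.2" --pt "0 0 0 -2.7 -0.85 0.5 6.2" --pt "0 0 0 -2.7 -0.85 0.6 6.2" --pt "0 0 0 -2.2 -0.7 0.8 6.2" --pt "0 0 0 -1.4 -0.5 0.8 6.2" --pt "0 0 0 -0.7 -0.2 0.6 6.2" --pt "0 0 0 0 0 0 6.2"

```text
time_s: 26.4
tcp_pos: [0.4118, 0.1204, 0.2196]
tool_rot: [0.001, 0.998, -0.055, -0.013]
contact_force: [-0.0, 0.5, -0.8]
width: 0.657
```

```bash
python3 -c "
from h import *
go([.425,.121,.175])
"
```

```text
t 26.4 tcp [0.4118 0.1204 0.2196] jaw -6.3 F [-0.   0.5 -0.8] w 61.8 mm | shift cm [ 1.42 -0.23  4.42] turn [ 0.0041  0.0252 -0.0021]
```

Emit:
servo_tool --pt "0.004 0.025 -0.002 0.5 -0.1 0.9 6.2" --pt "0 0 0 0.4 -0.1 1.2 6.2" --pt "0 0 0 0.2 0 1.2 6.2" --pt "0 0 0 0 0 0.9 6.2" --pt "0 0 0 0 0 0 6.2"

```text
time_s: 26.82
tcp_pos: [0.4229, 0.1206, 0.1739]
tool_rot: [0.001, 0.999, -0.053, -0.001]
contact_force: [-0.4, 0.2, -0.4]
width: 0.66
```

```bash
python3 -c "
from h import *
go([.425,.121,.102])
"
```

```text
t 26.82 tcp [0.4229 0.1206 0.1739] jaw -6.1 F [-0.4  0.2 -0.4] w 62.0 mm | shift cm [ 0.22 -0.07  7.19] turn [0.0013 0.0014 0.0012]
```

Emit:
servo_tool --pt "0 0 0 0.2 -0.05 0.8 6.2" --pt "0 0 0 -0.05 0 1 6.2" --pt "0 0 0 -0.1 0 1 6.2" --pt "0 0 0 -0.1 0 1 6.2" --pt "0 0 0 -0.1 0 0.8 6.2" --pt "0 0 0 0 0 0 6.2"

```text
time_s: 27.32
tcp_pos: [0.4252, 0.1205, 0.1252]
tool_rot: [0.001, 0.999, -0.054, 0.001]
contact_force: [-0.4, -0.3, -0.0]
width: 0.663
```

```bash
python3 -c "
from h import *
go([.425,.121,.102])
"
```

```text
t 27.32 tcp [0.4252 0.1205 0.1252] jaw -6.2 F [-0.4 -0.3 -0. ] w 62.3 mm | shift cm [-0.03 -0.05  2.32] turn [ 0.0012 -0.0013 -0.0003]
```

Emit:
servo_tool --pt "0 0 0 -0.1 -0.05 0.8 6.2" --pt "0 0 0 -0.05 0 0.8 6.2" --pt "0 0 0 0 0 0.5 6.2" --pt "0 0 0 0 0 0 6.2"

```text
time_s: 27.65
tcp_pos: [0.425, 0.1211, 0.1027]
tool_rot: [0.0, 0.999, -0.054, 0.002]
contact_force: [0.0, 0.2, 0.2]
width: 0.66
```

```bash
python3 -c "
from h import *
go([.425,.121,.102])
"
```

```text
t 27.65 tcp [0.425  0.1211 0.1027] jaw -6.2 F [0.  0.2 0.2] w 62.0 mm | shift cm [0.   0.01 0.07] turn [ 0.0008 -0.0032 -0.0006]
```

Emit:
servo_tool --pt "0 -0.002 0 0 0 0 2.3" --pt "0 0 0 0 0 0 2.3" --pt "0 0 0 0 0 0 2.3" --pt "0 0 0 0 0 0 2.3" --pt "0 0 0 0 0 0 2.3" --pt "0 0 0 0 0 0 2.3" --pt "0 0 0 0 0 0 2.3" --squeeze 15

```text
time_s: 28.23
tcp_pos: [0.4257, 0.1213, 0.1035]
tool_rot: [0.0, 0.999, -0.054, 0.001]
contact_force: [-0.6, 0.1, -0.8]
width: 0.337
```

```bash
python3 -c "
from h import *
go([.672,.106,.24])
"
```

```text
t 28.23 tcp [0.4257 0.1213 0.1035] jaw -6.2 F [-0.6  0.1 -0.8] w 31.7 mm | shift cm [ 24.7   -1.13 -13.58] turn [ 0.0003 -0.0029 -0.0004]
```

Emit:
servo_tool --pt "0 0 0 0 0 -0.5 2.3" --pt "0 0 0 0 0 -1 2.3" --pt "0 0 0 0 0 -2 2.3" --pt "0 0 0 0 0 -2.2 2.3" --pt "0 0 0 0 0 -2.2 2.3" --pt "0 0 0 0.5 0 -2.2 2.3" --pt "0 0 0 1.2 0 -2 2.3" --pt "0 0 0 2.0 -0.1 -1.5 2.3" --pt "0 0 0 2.5 -0.1 -1 2.3" --pt "0 0 0 2.5 -0.1 -0.3 2.3" --pt "0 0 0 2.5 -0.1 -0.1 2.3" --pt "0 0 0 2.5 -0.1 -0.1 2.3" --pt "0 0 0 2.5 -0.1 0 2.3" --pt "0 0 0 2.5 -0.1 0 2.3" --pt "0 0 0 2.4 -0.1 0 2.3" --pt "0 0 0 1.6 -0.1 0 2.3" --pt "0 0 0 1 -0.1 0 2.3" --pt "0 0 0 0.5 0 0 2.3" --pt "0 0 0 0 0 0 2.3"

```text
time_s: 29.82
tcp_pos: [0.6723, 0.104, 0.2661]
tool_rot: [0.001, 0.999, -0.053, 0.0]
contact_force: [-1.0, -0.4, -0.6]
width: 0.335
```

```bash
python3 -c "
from h import *
go([.672,.106,.2])
"
```

```text
t 29.82 tcp [0.6723 0.104  0.2661] jaw -6.1 F [-1.  -0.4 -0.6] w 31.5 mm | shift cm [-0.05 -0.2   6.61] turn [ 0.0012 -0.0004  0.0005]
```

Emit:
servo_tool --pt "0 0 0 0 -0.2 1 2.3" --pt "0 0 0 0 0 1.5 2.3" --pt "0 0 0 0 0 2 2.3" --pt "0 0 0 0 0 2 2.3" --pt "0 0 0 0 0 2 2.3" --pt "0 0 0 0 0 1.2 2.3" --pt "0 0 0 0 0 0.6 2.3" --pt "0 0 0 0 0 0 2.3"

```text
time_s: 30.48
tcp_pos: [0.6639, 0.1078, 0.1578]
tool_rot: [0.0, 0.999, -0.053, -0.003]
contact_force: [-0.8, -0.5, -1.1]
width: 0.341
```

```bash
python3 -c "
from h import *
go([.672,.106,.16])
"
```

```text
t 30.48 tcp [0.6639 0.1078 0.1578] jaw -6.0 F [-0.8 -0.5 -1.1] w 32.0 mm | shift cm [ 0.82  0.1  -0.23] turn [0.0012 0.0056 0.002 ]
```

Emit:
servo_tool --pt "0 0.005 0 0.4 0.05 -0.1 2.3" --pt "0 0 0 0.4 0.05 0 2.3" --pt "0 0 0 0 0 0 2.3"

```text
time_s: 30.73
tcp_pos: [0.6716, 0.1063, 0.1601]
tool_rot: [0.001, 0.999, -0.052, 0.0]
contact_force: [-0.3, 0.6, -1.3]
width: 0.342
```

```bash
python3 -c "
from h import *
go([.672,.106,.1485])
im=snapshot('scene')[:,:,::-1]
x,y=250,230
cv2.imwrite(f'pics/scene10c.png',cv2.resize(im[y:y+90,x:x+120],None,fx=6.66,fy=6.66,interpolation=cv2.INTER_CUBIC))
"
```

```text
t 30.73 tcp [0.6716 0.1063 0.1601] jaw -6.0 F [-0.3  0.6 -1.3] w 32.2 mm | shift cm [0.05 0.03 1.16] turn [ 0.001  -0.0006  0.0027]
```

View pics/scene10c.png

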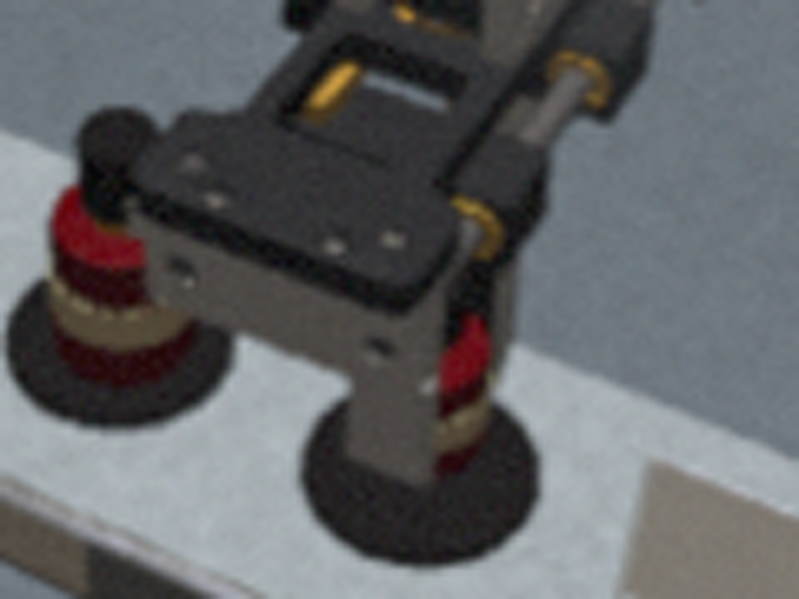

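Emit:
servo_tool --pt "0 0 0.002 0 0.15 0.5 2.3" --pt "0 0 0 0 0 0.35 2.3" --pt "0 0 0 0 0 0.2 2.3" --pt "0 0 0 0 0 0 2.3"

```text
time_s: 31.12
tcp_pos: [0.6726, 0.1046, 0.1513]
tool_rot: [0.0, 0.999, -0.054, 0.003]
contact_force: [0.5, -0.6, -0.9]
width: 0.337
```

```bash
python3 -c "
from h import *
go([.672,.105,.1485])
"
```

```text
t 31.12 tcp [0.6726 0.1046 0.1513] jaw -6.1 F [ 0.5 -0.6 -0.9] w 31.7 mm | shift cm [-0.07 -0.03  0.28] turn [ 0.0001 -0.0053  0.0001]
```

Emit:
servo_tool --pt "0 -0.005 0 -0.1 -0.03 0.12 2.3" --pt "0 0 0 0 0 0.1 2.3" --pt "0 0 0 0 0 0.06 2.3" --pt "0 0 0 0 0 0 2.3"

```text
time_s: 31.45
tcp_pos: [0.6716, 0.1051, 0.1482]
tool_rot: [0.0, 0.999, -0.054, -0.0]
contact_force: [-0.2, -0.2, -0.1]
width: 0.337
```

Emit:
servo_tool --pt "0 0 0 0 0 0.1 2.3" --pt "0 0 0 0 0 0.1 2.3"

```text
time_s: 31.62
tcp_pos: [0.6715, 0.1051, 0.1482]
tool_rot: [0.0, 0.999, -0.054, 0.0]
contact_force: [-2.3, -0.4, 3.9]
width: 0.338
```

Emit:
servo_tool --pt "0 0 0 0 0 -0.05 4.0" --pt "0 0 0 0 0 0 5.5" --pt "0 0 0 0 0 0 6.5" --pt "0 0 0 0 0 0 6.5" --pt "0 0 0 0 0 0 6.5" --pt "0 0 0 0 0 0 6.5"

```text
time_s: 32.12
tcp_pos: [0.6721, 0.1052, 0.149]
tool_rot: [-0.0, 0.999, -0.054, 0.001]
contact_force: [0.5, 0.1, -0.4]
width: 0.686
```

Emit:
servo_tool --pt "0 0 0 0 0 -1 6.5" --pt "0 0 0 0 0 -1.5 6.5" --pt "0 0 0 0 0 -2 6.5" --pt "0 0 0 0 0 -2 6.5" --pt "0 0 0 0 0 -2 6.5" --pt "0 0 0 0 0 -2 6.5" --pt "0 0 0 0 0 -2 6.5" --pt "0 0 0 0 0 -2 6.5" --pt "0 0 0 0 0 0 6.5"

```text
time_s: 32.87
tcp_pos: [0.6711, 0.1052, 0.3034]
tool_rot: [0.0, 0.999, -0.054, -0.0]
contact_force: [0.7, -0.3, -0.0]
width: 0.693
```

Emit:
servo_tool --pt "0 0 0 -1 -1 0 7" --pt "0 0 0 -2.5 -2 0 7" --pt "0 0 0 -2.5 -2 0 7" --pt "0 0 0 -2.5 -2 0 7" --pt "0 0 0 -2.5 -2 0 7" --pt "0 0 0 -2.5 -2 0 7" --pt "0 0 0 -2.5 -2 0 7" --pt "0 0 0 -2.5 -2 0 7" --pt "0 0 0 -2.5 -2 0 7" --pt "0 0 0 -2.5 -2 0 7" --pt "0 0 0 -2.5 -2 0 7" --pt "0 0 0 -1 -1 0 7" --pt "0 0 0 0 0 0 7"

```text
time_s: 33.95
tcp_pos: [0.3993, 0.3645, 0.2884]
tool_rot: [0.004, 0.998, -0.055, -0.013]
contact_force: [-0.0, -0.3, 0.4]
width: 0.745
```

Run:
```python
from h import *
go([.672,.105,.1485])
for n,(x,y,w,h,f) in (('scene',(130,180,200,150,4)),('top',(170,120,240,150,3.3))):
    im=snapshot(n)[:,:,::-1]; cv2.imwrite(f'pics/{n}11.png',im)
    cv2.imwrite(f'pics/{n}11c.png',cv2.resize(im[y:y+h,x:x+w],None,fx=f,fy=f,interpolation=cv2.INTER_CUBIC))
```

```text
t 33.95 tcp [0.3993 0.3645 0.2884] jaw -6.3 F [-0.  -0.3  0.4] w 70.0 mm | shift cm [30.33 22.67 13.38] turn [ 0.0087  0.0265 -0.003 ]
```

View pics/scene11c.png

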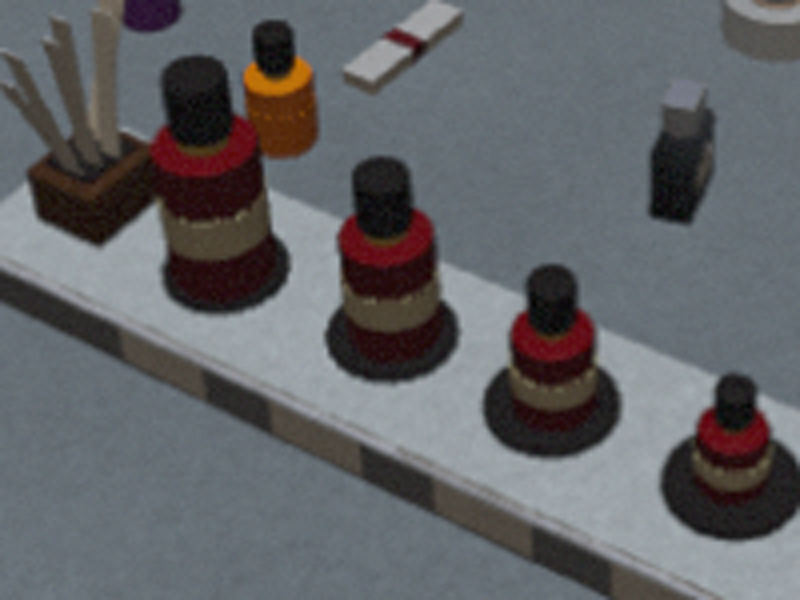

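View pics/top11c.png

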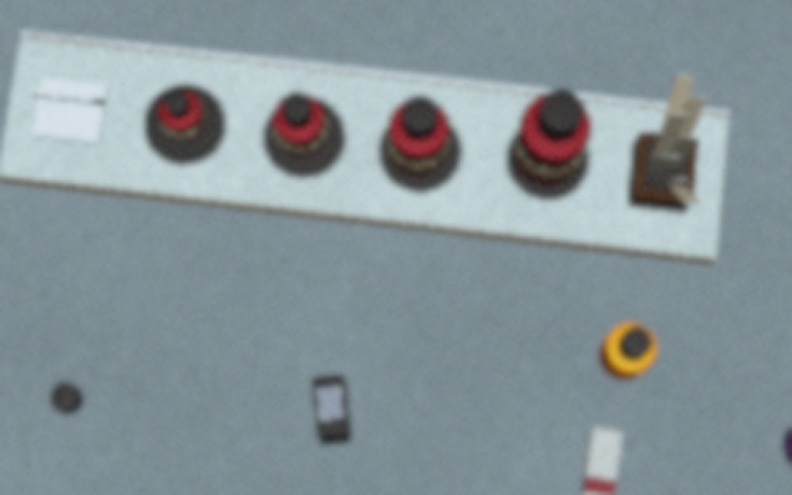

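Row order and uprightness are right. Now I'll measure how well each bottle is centred, taking bottle and disc from the same camera.

Run:
```python
from h import *
H=dict(d=.116,c=.094,b=.074,a=.056);S=dict(a=.034,b=.046,c=.061,d=.078)
D={'top':dict(a=(.6694,.1039),b=(.6584,.0143),c=(.647,-.0715),d=(.6403,-.1663)),'scene':dict(a=(.6744,.1074),b=(.6634,.018),c=(.6517,-.068),d=(.6451,-.1619))}
for n in ('top','scene'):
    im=cv2.imread(f'pics/{n}11.png')
    for k in 'abcd':
        h=H[k]-.004 if n=='top' else (H[k]+S[k]+.004)/2
        u=proj(n,[*D[n][k],.045+h]);r=12 if n=='top' else 14
        x,y=np.round(u).astype(int)
        p=im[y-r:y+r+1,x-r:x+r+1].astype(int)
        m=(p.max(2)<(85 if n=='top' else 60))&((p.max(2)-p.min(2))<20)
        cs=sorted(comps(m,8),key=lambda c:np.hypot(*(c[0]-r)))
        c,st=cs[0];v=c+[x-r,y-r]
        print(n,k,v,st,'offset mm',((onz(n,v,.045+h)[:2]-D[n][k])*1000).round(1))
```

```text
top a [225.57 156.59] [  4   8  21  17 175] offset mm [-13.6  -6.6]
top b [259.42 152.62] [ 8  8  8  8 45] offset mm [0.8 2.1]
top c [296.62 155.12] [ 7  7  9 11 76] offset mm [-0.5  2.1]
top d [339.32 154.11] [  6   5  12  13 121] offset mm [1.4 2.2]
scene a [313.36 279.93] [  9   7  10  14 115] offset mm [-2.3 -1.7]
scene b [267.48 254.47] [  9   5  12  18 181] offset mm [-2.   0.4]
scene c [225.14 228.72] [  8   3  15  21 248] offset mm [-3.  -0.3]
scene d [179.01 204.67] [  6   2  17  23 326] offset mm [-2.  -2.2]
```

```bash
python3 -c "
from bench import *
print(read_state()['joint_vel'].round(3)); print(close_job())"
```

```text
[-0.039  0.005 -0.024 -0.018 -0.005 -0.004]
the job is handed in; nothing more can be done
None
```

The job is handed in at about 34 s of the 112 s allowed. All four red bottles stand upright on the discs: D (tallest) on disc 4 next to the blotters, C on disc 3, B on disc 2 and A (shortest) on disc 1. Each bottle was lowered until the wrist force showed contact, then released, and none was dropped or tipped.

**Centring:** My last pictures put every bottle within about 3 mm of its disc's centre. The one exception is a top-view reading of 15 mm for A. There the mask picked up the black disc instead of the cap, so A's centring rests on the scene camera alone, which reads about 3 mm.

**Camera disagreement:** The two cameras differ by 3–6 mm in absolute position. I aimed at their average and checked each bottle against its own disc in the same view.

**Untouched items:** The black flacon reads the same position as at the start, to about half a pixel. I did not touch the orange and purple look-alikes, and the gripper was clear of everything at hand-in.

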